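Put the scissors home in the shadow tray and stack the stand's kit

TASK

Pack up the stand's kit: lay the scissors in their own cut-out of the foam tool tray, points under the metal guard, and press the bows down until they lie flat and the spring catch has snapped back over the large bow. Then lift the other tray by its bar, with the brush in it, and stack it level on the tool tray, seated between all four corner lugs. Leave the marker and the peg in their cut-outs, and do not shift the tomato or the onion.

Things in the scene. Friction and masses are not known exactly. Their poses are not given: they have to be found in the camera images.
- scissors: closed scissors with blue plastic bows, 199 mm long, 84 mm wide over the bows, 9.4 mm thick, 0.06 to 0.13 kg, lying flat on the table at the start. Origin at the middle of the underside. Own -y runs to the points (at y -100), +y to the bows, +x to the side of the smaller bow, z up. Larger bow: x -42 to -2, y +37 to +98; smaller bow: x +1 to +42, y +42 to +93. Balance point near y +46
- blade_grip (a point): on the closed blades at (0, 4, 4.6) mm in the scissors' own frame, a good place to grip across. The blades are 16 mm wide (own x +-8) and 3.7 mm thick, from 2.8 to 6.5 mm above the underside, and run from own y -100 to +35
- bow_end (a point): on top of the scissors' larger bow towards its rear, at (-18, 82, 9.4) mm in the scissors' own frame, 13 mm ahead of the tip of the catch's nose when home: the place to press
- shadow_tray: grey plastic tool tray, 238 x 158 mm, fixed to the table, left or right of the scissors, with a dark foam insert with cut-outs for scissors, marker and clothes peg. Origin at the centre of its underside; x along it, towards the end with the point guard, y across, z up. Rim 34 mm above the table, walls 4 mm; top of the foam at 21 mm, floor of the cut-outs at 10 mm
- scissors_home (a point): where the scissors' origin lies when home: on the floor of their cut-out, at (10, -26, 10) mm in the tray's frame. Home, the points face the tray's +x and the scissors' own +x lies along the tray's +y. Play about 2 mm all round. A finger scoop, 6 mm deeper than the cut-out, reaches 26 mm along and 41 mm across from here to either side
- guard_mouth (a point): entry of the aluminium point guard bridging the blade channel 71 to 103 mm ahead of the home point (its upturned lip starts at 65); point on the channel floor. Clear height 13 mm, channel 21 mm wide, closed end 102.5 mm ahead of home. Points cannot be lowered in from above, nor slid in flat: hold them 7 to 12 degrees down, bows above the foam, slide them in to the end, then swing the bows down
- catch_nose (a point): lower tip of the nose of a sprung steel catch behind the larger bow, 11.6 mm above the floor of the cut-out; it overhangs the home bow's rear edge by 3 mm. Its face slopes back at 60 degrees up to a top 22 mm above the floor: the bow, pressed down on it with about 8 to 16 N, drives it back and snaps in under it
- catch (a joint): travel of the sprung catch in m: 0 at rest, up to 0.0065 pushed back from the bow; spring about 3 N at rest, 5 N when a bow passes
- rim (a point): centre of the tool tray at the height of its rim (34 mm): where the upper tray's origin lies when stacked. Four angle lugs outside the corners rise to 40 mm and then flare outward to 48 mm; they leave 2 mm play all round the upper tray
- upper_tray: loose grey plastic tray, 238 x 158 mm over its walls, walls 44 mm high, with corner lugs like the other tray's (up to 58 mm high), 0.3 to 0.55 kg, a scrubbing brush lying in it. Origin at the centre of its flat underside; x along its length, z up; either way round fits
- handle (a point): middle of the upper tray's carrying bar, 84 mm above its underside. The bar runs along the tray's x, 118 mm long, 16 mm wide, 16 mm high, on two posts at x +-54, free below between them
- brush: wooden scrubbing brush, 152 mm long, 46 mm high, lying loose in the upper tray beside the bar; origin under its middle
- marker: black and white marker pen, 135 mm, lying in its own cut-out of the tool tray
- clothes_peg: blue clothes peg, 72 mm, lying in its own cut-out of the tool tray
- tomato: tomato, 74 mm, on the table beyond the points; origin under its middle
- onion: brown onion, 63 mm wide, 68 mm high, on the table beyond the points; origin under its middle

How it is judged:
On the way, in this order (a step that is already met when the one before it is completed fails the run):
1. the scissors lie home in their cut-out, flat, points under the guard, the catch snapped back over the bow (x of scissors in the frame of scissors_home between -0.005 and 0.005 m and y of scissors in the frame of scissors_home between -0.004 and 0.004 m and z of scissors in the frame of scissors_home between -0.0025 and 0.0025 m and angle between scissors's own z axis and vertical below 0.035 rad and angle between the y axis of scissors and the x axis of shadow_tray, either way round below 0.06 rad and value of joint catch below 0.0015 m), for 0.2 s.
2. the upper tray sits level on the rim of the tool tray between the four lugs (x of upper_tray in the frame of rim between -0.0045 and 0.0045 m and y of upper_tray in the frame of rim between -0.0045 and 0.0045 m and z of upper_tray in the frame of rim between -0.0025 and 0.0025 m and angle between upper_tray's own z axis and vertical below 0.03 rad and angle between the x axis of upper_tray and the x axis of shadow_tray, either way round below 0.05 rad), for 0.2 s.
At the end, for the whole second after the job is handed in: scissors home to 5 mm along, 4 mm across, 2.5 mm in height, tilt under 2, turn under 3.4 degrees, catch back to 1.5 mm; upper tray on the rim to 4.5 mm each way, 2.5 mm in height, tilt under 1.7, turn under 2.9 degrees, the brush still in it; all at rest (all of step 1 and all of step 2 and linear speed of each of scissors, upper_tray below 0.02 m/s and horizontal distance between brush and upper_tray below 0.09 m and z of brush in the frame of upper_tray below 0.03 m); the robot touches nothing.
It fails at once if the tomato is shifted by more than 30 mm (distance of tomato from where it was at the start of the episode above 0.03 m).
It fails at once if the onion is shifted by more than 30 mm (distance of onion from where it was at the start of the episode above 0.03 m).
It fails at once if the marker leaves its cut-out (distance of marker from where it was at the start of the episode above 0.012 m).
It fails at once if the clothes peg leaves its cut-out (distance of clothes_peg from where it was at the start of the episode above 0.012 m).
It also fails if it takes over 67 s, if anything falls off the work surface, if the arm or the gripper's body presses on something with over 40 N, if the wrist force passes 120 N, or if a joint passes its speed limit or range.

ROBOT

A 7-joint arm with a two-finger parallel gripper is mounted at the origin on a cart in front of the work surface, level with it; the furniture and walls round the work are solid. World frame = base frame: x ahead of the robot, y to its left, z up, the work surface at z = 0. Lengths are in m, angles in rad, forces in N, time in s.
With the tool pointing down it reaches from about 0.425 to 0.875 m from the base axis. Payload 4.7 kg.
Tool frame: the origin (TCP) lies at the very end of the fingers, on their centre line; the grasp point (between the pads) lies 19 mm behind it; z points along the fingers, y is the line along which they close (so a half turn about z gives the same grasp; the last joint's range is limited). The gripper opens to 87 mm and grips with 3 to 60 N. Pads are 19 mm wide; open, the fingers measure 117 mm over their backs; the gripper's body (75 mm by 190 mm) begins 51 mm behind the grasp point.
Start: joints at [0.014, 0.321, -0.07, 1.45, 0.023, 1.371, -0.057], TCP at [0.65, -0, 0.202] pointing down, gripper open.
Joint ranges: [-2.86, 2.86], [-0.3, 2.09], [-1.38, 1.24], [0.06, 2.45], [-1.56, 4.7], [0.09, 2.05], [-2.69, 2.69]. Speed limits (rad/s): [2.57, 2.57, 3.14, 3.14, 3.14, 3.14, 3.14].

INTERFACE

Orientations are given as a rotation vector (axis times angle).
In Python, from bench import ctrl, vision gives the robot as it stands.
- The arm moves only by the tool jog_arm, never from a script. Its argument "increments" is a list of rows, each an object of numbers: "tx", "ty", "tz": the shift along the tool's x, y, z in mm; "wx", "wy", "wz": the turn, a rotation vector about the tool's x, y, z in rad; "gripper": the opening, from 0 (shut) to 1 (fully open). In form: [{"tx": .., "ty": .., "tz": .., "wx": .., "wy": .., "wz": .., "gripper": ..}, ...]. A call has exactly 5 rows; each row is the pose to reach, as a shift and turn from the pose commanded when the call began, along the tool's axes at that moment; what a row does not reach only later rows make up. A row lasts 1/12 s, in which the tool goes at most 41.7 mm and 7.16 degrees, less where a joint would pass 70% of its speed; a pose out of reach is approached as far as the arm can. A call with a gripper value outside its range is refused whole. The fingers move at their own pace and stop on an object; "grip_force" is the grip in N (left out, the last holds). Time passes only in rows, so rows that repeat a pose let the fingers close, or fill a call up. It gives the time, the measured TCP pose, the force, the opening and the grip force at its end, in the units of the state.
- ctrl.get_state(): the state, without advancing time (a new reading comes with each control period).
- vision.get_image(name): name is "scene" or "side" or "wrist"; returns a dict with "color" (384x512x3 uint8, blue, green, red), "fx", "fy", "cx", "cy" (pixels), "extrinsics" (4x4, takes a point from world to camera coordinates). Camera axes: x right, y down, z forward; pixel columns grow to the right and rows downward; lengths in m; the calibration is good to about 2 mm. The wrist camera is an equidistant fisheye: a pixel r from the principal point sees the ray r / f radians off the axis. A picture is of the moment at which its call begins. There is no depth.
- ctrl.close_job(): hands the job in; it is judged then, once.
Trained networks look in the newest picture that a camera, given by its name, has taken for a name from the list of things; names that differ only in an ending like _2 or _b are one class to them, and where a whole thing is asked for, a point or a joint stands for the part that bears it (a point fixed in the world has none). Each returns a list of dicts, best first, with "conf" (0 to 1); they miss things now and then, are a little off and sometimes report something else, mostly with a low value. They report only what shows in the picture. A call takes as long as a camera call.
- vision.spot_in(camera, thing): "bbox" ([left, top, right, bottom] in pixels, round what is visible of it).
The state is a dict: "time": time; "joint_positions": joint angles; "qd": joint speeds; "joint_torque": joint torques, N m; "position": TCP position; "tool_rot": TCP orientation; "ft_force": force on the tool from outside, world axes, zero at the start; "torque": the same for the moment, N m; "grip_width": opening from 0.0 (shut) to 1.0 (fully open); "grip_force": force on a finger pad.
Only numpy, scipy, OpenCV 4.12 (cv2) and the standard library are available. Lean on these libraries where they do the work, as an engineer would, in place of code of your own. Each camera call takes 0.05 s, during which the arm holds its last target. There are 200 camera calls.

## Working session

There is one attempt and no reset: what is moved stays moved. The work goes in short steps, Python scripts to look and compute and a tool call to move; the robot and the scene stay as the last step left them, time stands still between calls to the robot, and variables do not carry over. Pictures are saved under pics/ and viewed, at most 10 in all, crops included, and the job is handed in when it is done.

Besides the shell and the picture viewer there is one more tool, called after "Call:" by a JSON object that holds its "fn" and its "kwargs". jog_arm: Moves the arm, as the interface text tells. Its arguments: {"type":"object","properties":{"increments":{"type":"array"},"grip_force":{"type":"number"}},"required":["increments"]}

```bash
ls; mkdir -p pics
cat > h.py <<'E'
import numpy as np, cv2
from bench import ctrl, vision
E
python3 - <<'E'
from h import *
ims={}
for n in ["scene","side","wrist"]:
    im=vision.get_image(n); ims[n]=im
    cv2.imwrite(f"pics/{n}0.png",im["color"])
    print(n,[round(float(im[k]),1) for k in("fx","fy","cx","cy")]); print(np.round(im["extrinsics"],4).tolist())
    for t in ["scissors","shadow_tray","upper_tray","handle","brush","marker","clothes_peg","tomato","onion","catch_nose","guard_mouth"]:
        r=vision.spot_in(n,t); print(t,[(np.round(d["bbox"]).astype(int).tolist(),round(d["conf"],2)) for d in r[:2]])
a=np.hstack([ims["scene"]["color"],ims["side"]["color"]])
s=ctrl.get_state(); print(s["time"],s["position"],s["tool_rot"],s["ft_force"])
E
```

```text
pics
scene [386.6, 386.6, 253.7, 195.9]
[[0.7604, -0.6494, 0.0101, -0.4319], [-0.2951, -0.3593, -0.8853, 0.2314], [0.5786, 0.6702, -0.4648, 0.72], [0.0, 0.0, 0.0, 1.0]]
scissors [([214, 219, 258, 241], 0.61), ([190, 174, 233, 194], 0.45)]
shadow_tray [([263, 215, 391, 309], 0.91), ([209, 223, 256, 245], 0.19)]
upper_tray [([152, 159, 251, 214], 0.76), ([212, 215, 269, 240], 0.31)]
handle [([151, 154, 251, 215], 0.8), ([286, 254, 301, 271], 0.62)]
brush [([190, 174, 233, 194], 0.76)]
marker [([305, 228, 339, 254], 0.49)]
clothes_peg [([284, 255, 303, 271], 0.53)]
tomato [([263, 176, 288, 197], 0.89)]
onion [([289, 193, 308, 212], 0.74)]
catch_nose [([302, 227, 339, 253], 0.32)]
guard_mouth [([262, 213, 391, 309], 0.81)]
side [413.4, 413.4, 259.1, 186.8]
[[0.9269, -0.3751, 0.0075, -0.4985], [-0.2071, -0.5282, -0.8235, 0.1676], [0.3129, 0.7618, -0.5673, 1.0017], [0.0, 0.0, 0.0, 1.0]]
scissors [([225, 210, 283, 225], 0.96)]
shadow_tray []
upper_tray [([295, 164, 317, 186], 0.74), ([193, 130, 284, 188], 0.71)]
handle [([190, 133, 291, 188], 0.81)]
brush [([224, 152, 268, 174], 0.92)]
mark
[... 350 characters left out ...]
7, 0.2878, -0.035], [-0.0011, -0.2878, -0.9577, 0.3917], [0.0, 0.0, 0.0, 1.0]]
scissors [([93, 141, 229, 200], 0.64), ([81, 0, 293, 69], 0.34)]
shadow_tray [([150, 281, 282, 317], 0.87)]
upper_tray [([82, 1, 292, 67], 0.94)]
handle [([83, 1, 292, 75], 0.92), ([96, 143, 229, 205], 0.49)]
brush [([115, 2, 243, 41], 0.62)]
marker [([178, 288, 266, 302], 0.7)]
clothes_peg [([156, 295, 177, 301], 0.75)]
tomato [([267, 84, 330, 150], 0.65), ([98, 144, 233, 201], 0.21)]
onion [([267, 175, 310, 224], 0.94)]
catch_nose []
guard_mouth [([146, 283, 282, 320], 0.97)]
1.8 [ 6.50037230e-01 -6.65618685e-06  2.01695981e-01] [2.22131579e+00 2.22143587e+00 6.52920251e-05] [ 0.10886193 -0.11492171  0.56671928]
```

Run:
```python
import cv2,numpy as np
a=cv2.imread("pics/scene0.png")[140:330,140:400];b=cv2.imread("pics/side0.png")[120:310,180:390]
r=lambda i,s:cv2.resize(i,None,fx=s,fy=s,interpolation=cv2.INTER_CUBIC)
cv2.imwrite("pics/c0.png",r(a,3));cv2.imwrite("pics/w0.png",r(cv2.imread("pics/wrist0.png"),1.5))
```

```text
(no output)
```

View pics/c0.png

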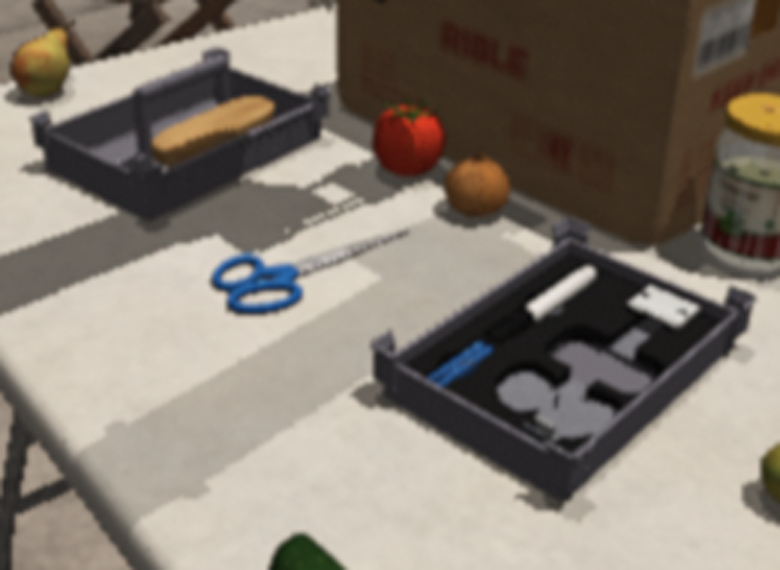

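View pics/w0.png

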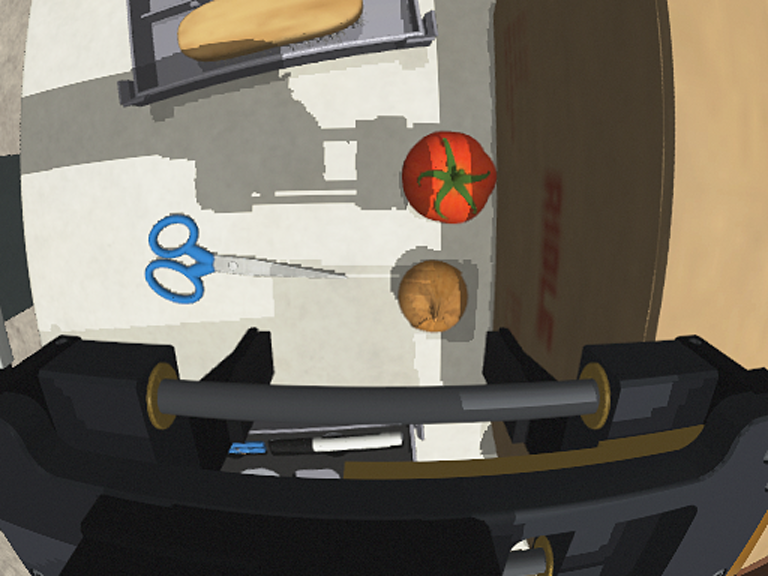

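```bash
cat >> h.py <<'E'
def ray(im,u,v,fish):
    E=np.array(im["extrinsics"]);R=E[:3,:3];C=-R.T@E[:3,3]
    x=np.array([(u-im["cx"])/im["fx"],(v-im["cy"])/im["fy"]])
    if fish:
        r=np.hypot(*x); d=np.array([*(x/r*np.sin(r) if r>0 else x),np.cos(r)])
    else: d=np.array([*x,1.])
    d=R.T@d; return C,d/np.linalg.norm(d)
def onplane(im,u,v,z,fish):
    C,d=ray(im,u,v,fish); return C+d*(z-C[2])/d[2]
def proj(im,P,fish):
    E=np.array(im["extrinsics"]);p=(E[:3,:3]@np.atleast_2d(P).T+E[:3,3:]).T
    if fish:
        r=np.hypot(p[:,0],p[:,1]);k=np.arctan2(r,p[:,2])/np.maximum(r,1e-9);q=p[:,:2]*k[:,None]
    else: q=p[:,:2]/p[:,2:]
    return q*[im["fx"],im["fy"]]+[im["cx"],im["cy"]]
def tri(rays):
    A=np.zeros((3,3));b=np.zeros(3)
    for C,d in rays:
        M=np.eye(3)-np.outer(d,d);A+=M;b+=M@C
    return np.linalg.solve(A,b)
E
python3 - <<'E'
from h import *
w=vision.get_image("wrist");s=vision.get_image("scene")
for n,u,v,z in[("tip",345,275,.005),("bowL far",147,264,.009),("smallbow",172,234,.009),("bigbow",174,280,.009),("utray corner R",428,25,.058),("utray corner L",125,92,.058),("tomato",448,178,.04),("onion",432,295,.035)]:
    print(n,np.round(onplane(w,u/1.5,v/1.5,z,1),3))
f=lambda x,y:(140+x/3,140+y/3)
for n,x,y,z in[("lug left",385,345,.048),("lug back",570,228,.048),("lug right",740,298,.048),("bottom front corner",565,495,.0),("fl rim near",568,452,.034),
 ("bar L",145,90,.09),("bar R",215,62,.09),("ut L",40,122,.058),("ut R",318,92,.058),("ut bottom",150,217,0),("box bottom left",340,105,0),("box bottom right",645,240,0),("tomato",408,140,.04),("onion",478,185,.035)]:
    print(n,np.round(onplane(s,*f(x,y),z,0),3))
E
```

```text
tip [ 0.62  -0.029  0.005]
bowL far [ 0.428 -0.016  0.009]
smallbow [0.46  0.012 0.009]
bigbow [ 0.456 -0.032  0.009]
utray corner R [0.685 0.175 0.058]
utray corner L [0.447 0.139 0.058]
tomato [0.703 0.059 0.04 ]
onion [ 0.694 -0.037  0.035]
lug left [ 0.445 -0.191  0.048]
lug back [ 0.675 -0.17   0.048]
lug right [ 0.694 -0.32   0.048]
bottom front corner [ 0.47  -0.341  0.   ]
fl rim near [ 0.471 -0.339  0.034]
bar L [0.504 0.217 0.09 ]
bar R [0.596 0.232 0.09 ]
ut L [0.421 0.278 0.058]
ut R [0.676 0.163 0.058]
ut bottom [0.456 0.142 0.   ]
box bottom left [0.755 0.221 0.   ]
box bottom right [ 0.779 -0.178  0.   ]
tomato [0.696 0.05  0.04 ]
onion [ 0.689 -0.052  0.035]
```

Call:
{"fn": "jog_arm", "kwargs": {"increments": [{"tx": -17, "ty": -130, "wz": -0.62, "gripper": 0.6}, {"tx": -17, "ty": -130, "wz": -0.62, "gripper": 0.6}, {"tx": -17, "ty": -130, "wz": -0.62, "gripper": 0.6}, {"tx": -17, "ty": -130, "wz": -0.62, "gripper": 0.6}, {"tx": -17, "ty": -130, "wz": -0.62, "gripper": 0.6}]}}

```text
validation failed for argument at $.in...
```

Call:
{"fn": "jog_arm", "kwargs": {"increments": [{"wz": -0.62, "gripper": 0.6}, {"wz": -0.62, "gripper": 0.6}, {"wz": -0.62, "gripper": 0.6}, {"wz": -0.62, "gripper": 0.6}, {"wz": -0.62, "gripper": 0.6}]}}

```text
validation failed for argument at $.in...
```

Call:
{"fn": "jog_arm", "kwargs": {"increments": [{"wz": -0.214, "gripper": 0.6}, {"wz": -0.214, "gripper": 0.6}, {"wz": -0.214, "gripper": 0.6}, {"wz": -0.214, "gripper": 0.6}, {"wz": -0.214, "gripper": 0.6}]}}

```text
validation failed for argument at $.in...
```

Run:
```python
from h import *
im=vision.get_image("wrist"); cv2.imwrite("pics/w1.png",cv2.resize(im["color"],None,fx=1.5,fy=1.5,interpolation=cv2.INTER_CUBIC))
np.save("w1.npy",im,allow_pickle=True)
for t in ["scissors","shadow_tray","upper_tray","handle"]:
    r=vision.spot_in("wrist",t); print(t,[(np.round(d["bbox"]).astype(int).tolist(),round(d["conf"],2)) for d in r[:2]])
s=ctrl.get_state(); print(s["time"],s["position"],s["tool_rot"],s["joint_positions"])
```

```text
scissors [([94, 143, 229, 203], 0.89)]
shadow_tray [([150, 280, 280, 316], 0.68), ([80, 3, 292, 67], 0.21)]
upper_tray [([81, 0, 292, 69], 0.96), ([181, 292, 266, 305], 0.19)]
handle [([78, 2, 291, 71], 0.92)]
2.15 [ 6.50008048e-01 -3.49709054e-05  2.01681560e-01] [2.22136881e+00 2.22141677e+00 2.57525156e-05] [ 0.01412717  0.3209908  -0.07011138  1.45052195  0.02259492  1.37080708
 -0.05688052]
```

View pics/w1.png

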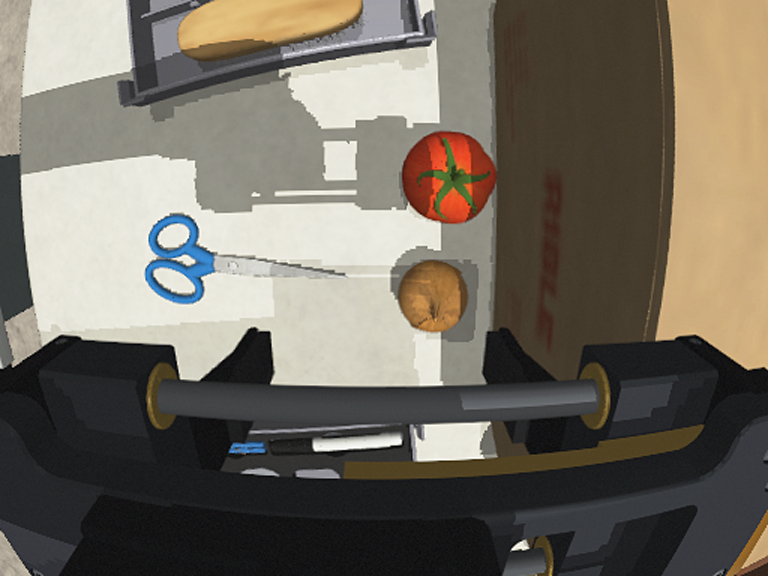

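The picture is unchanged: the moves were refused, because every row needs all seven fields.

Call:
{"fn": "jog_arm", "kwargs": {"increments": [{"tx": -17, "ty": -130, "tz": 0, "wx": 0, "wy": 0, "wz": -0.62, "gripper": 0.6}, {"tx": -17, "ty": -130, "tz": 0, "wx": 0, "wy": 0, "wz": -0.62, "gripper": 0.6}, {"tx": -17, "ty": -130, "tz": 0, "wx": 0, "wy": 0, "wz": -0.62, "gripper": 0.6}, {"tx": -17, "ty": -130, "tz": 0, "wx": 0, "wy": 0, "wz": -0.62, "gripper": 0.6}, {"tx": -17, "ty": -130, "tz": 0, "wx": 0, "wy": 0, "wz": -0.62, "gripper": 0.6}]}}

```text
time: 2.57
position: [0.5172, -0.0178, 0.2018]
tool_rot: [-1.431, -2.797, 0.001]
ft_force: [-0.1, 0.0, -0.5]
grip_width: 0.705
grip_force: 0.0
```

Call:
{"fn": "jog_arm", "kwargs": {"increments": [{"tx": 0, "ty": 0, "tz": 0, "wx": 0, "wy": 0, "wz": -0.62, "gripper": 0.6}, {"tx": 0, "ty": 0, "tz": 0, "wx": 0, "wy": 0, "wz": -0.62, "gripper": 0.6}, {"tx": 0, "ty": 0, "tz": 0, "wx": 0, "wy": 0, "wz": -0.62, "gripper": 0.6}, {"tx": 0, "ty": 0, "tz": 0, "wx": 0, "wy": 0, "wz": -0.62, "gripper": 0.6}, {"tx": 0, "ty": 0, "tz": 0, "wx": 0, "wy": 0, "wz": -0.62, "gripper": 0.6}]}}

```text
time: 2.98
position: [0.52, -0.017, 0.2019]
tool_rot: [0.508, 3.1, 0.0]
ft_force: [0.2, -0.2, 0.1]
grip_width: 0.598
grip_force: 0.0
```

Call:
{"fn": "jog_arm", "kwargs": {"increments": [{"tx": 0, "ty": 0, "tz": 0, "wx": 0, "wy": 0, "wz": -0.214, "gripper": 0.6}, {"tx": 0, "ty": 0, "tz": 0, "wx": 0, "wy": 0, "wz": -0.214, "gripper": 0.6}, {"tx": 0, "ty": 0, "tz": 0, "wx": 0, "wy": 0, "wz": -0.214, "gripper": 0.6}, {"tx": 0, "ty": 0, "tz": 0, "wx": 0, "wy": 0, "wz": -0.214, "gripper": 0.6}, {"tx": 0, "ty": 0, "tz": 0, "wx": 0, "wy": 0, "wz": -0.214, "gripper": 0.6}]}}

```text
time: 3.4
position: [0.52, -0.017, 0.2017]
tool_rot: [0.187, 3.136, 0.0]
ft_force: [0.8, 0.3, 0.2]
grip_width: 0.598
grip_force: 0.0
```

```bash
cat > shot.py <<'E'
import sys,pickle
from h import *
n=sys.argv[1]
im=vision.get_image("wrist"); cv2.imwrite(f"pics/{n}.png",cv2.resize(im["color"],None,fx=1.5,fy=1.5,interpolation=cv2.INTER_CUBIC))
pickle.dump(im,open(n+".pkl","wb"))
for t in sys.argv[2:]:
    r=vision.spot_in("wrist",t); print(t,[(np.round(d["bbox"]).astype(int).tolist(),round(d["conf"],2)) for d in r[:2]])
s=ctrl.get_state(); print(round(s["time"],2),np.round(s["position"],4),np.round(s["tool_rot"],4),np.round(s["joint_positions"],2),np.round(s["ft_force"],1))
E
python3 shot.py w2 scissors shadow_tray
```

```text
scissors [([213, 87, 287, 229], 0.77)]
shadow_tray [([20, 123, 155, 245], 0.74)]
3.55 [ 0.52   -0.017   0.2017] [ 0.1851  3.1361 -0.    ] [ 0.11  0.05 -0.13  1.77  0.01  1.32  1.43] [-0.4  0.6 -0.1]
```

View pics/w2.png

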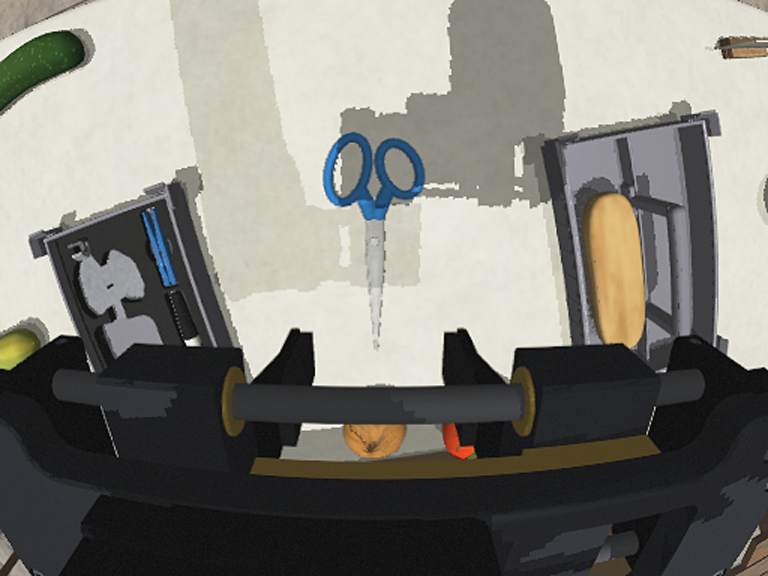

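Scissors are whole at around (375,240) of the 1.5x picture with the tip at (377,349). The tool tray is at left and the upper tray at right, both partly hidden by the gripper. Next I look at the tool tray from above.

Call:
{"fn": "jog_arm", "kwargs": {"increments": [{"tx": -68, "ty": -232, "tz": -100, "wx": 0, "wy": 0, "wz": 0, "gripper": 0.6}, {"tx": -68, "ty": -232, "tz": -100, "wx": 0, "wy": 0, "wz": 0, "gripper": 0.6}, {"tx": -68, "ty": -232, "tz": -100, "wx": 0, "wy": 0, "wz": 0, "gripper": 0.6}, {"tx": -68, "ty": -232, "tz": -100, "wx": 0, "wy": 0, "wz": 0, "gripper": 0.6}, {"tx": -68, "ty": -232, "tz": -100, "wx": 0, "wy": 0, "wz": 0, "gripper": 0.6}]}}

```text
time: 3.97
position: [0.5523, -0.2086, 0.2823]
tool_rot: [0.184, 3.136, -0.0]
ft_force: [1.3, 0.2, 0.4]
grip_width: 0.599
grip_force: 0.0
```

Call:
{"fn": "jog_arm", "kwargs": {"increments": [{"tx": -8, "ty": -47, "tz": -20, "wx": 0, "wy": 0, "wz": 0, "gripper": 0.6}, {"tx": -8, "ty": -47, "tz": -20, "wx": 0, "wy": 0, "wz": 0, "gripper": 0.6}, {"tx": -8, "ty": -47, "tz": -20, "wx": 0, "wy": 0, "wz": 0, "gripper": 0.6}, {"tx": -8, "ty": -47, "tz": -20, "wx": 0, "wy": 0, "wz": 0, "gripper": 0.6}, {"tx": -8, "ty": -47, "tz": -20, "wx": 0, "wy": 0, "wz": 0, "gripper": 0.6}]}}

```text
time: 4.38
position: [0.5549, -0.2523, 0.3005]
tool_rot: [-0.18, -3.136, -0.003]
ft_force: [0.5, 0.0, -0.1]
grip_width: 0.595
grip_force: 0.0
```

```bash
python3 shot.py w3 shadow_tray clothes_peg marker
```

```text
shadow_tray [([175, 71, 318, 248], 0.94), ([266, 89, 282, 133], 0.53)]
clothes_peg [([268, 90, 282, 130], 0.69), ([175, 71, 321, 252], 0.3)]
marker [([277, 138, 296, 217], 0.71), ([365, 59, 404, 168], 0.49)]
4.58 [ 0.5549 -0.2527  0.301 ] [-1.795e-01 -3.136e+00 -9.000e-04] [ 0.34  0.21  0.06  1.4  -0.01  1.54  1.85] [0.4 0.4 0.5]
```

View pics/w3.png

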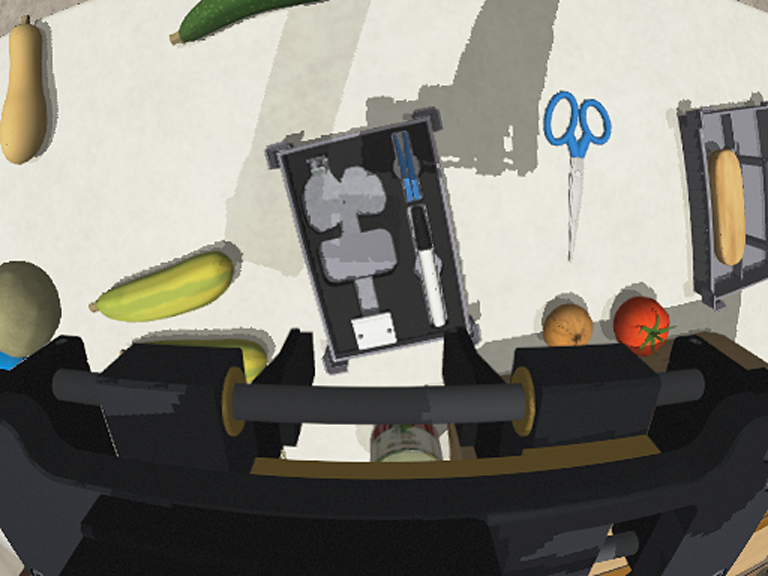

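```bash
cat > fit.py <<'E'
from h import *
import pickle
from scipy.optimize import minimize
def rect(hx,hy,z,m):
    a=np.linspace(-hx+m,hx-m,60);b=np.linspace(-hy+m,hy-m,40);P=[];N=[]
    for s in(1,-1):
        P+= [(x,s*hy,z) for x in a];N+=[(0,s,0)]*60
        P+= [(s*hx,y,z) for y in b];N+=[(s,0,0)]*40
    return np.array(P),np.array(N,float)
def samp(g,uv):
    return cv2.remap(g,uv[:,0].astype(np.float32)[None],uv[:,1].astype(np.float32)[None],cv2.INTER_LINEAR,borderMode=cv2.BORDER_REPLICATE)[0]
def score(p,g,im,fish,parts,d,mask):
    c,s=np.cos(p[2]),np.sin(p[2]);R=np.array([[c,-s,0],[s,c,0],[0,0,1]]);t=np.array([p[0],p[1],0]);tot=0
    for (P,N),sg in parts:
        o=samp(g,proj(im,(P+N*d)@R.T+t,fish));i=samp(g,proj(im,(P-N*d)@R.T+t,fish))
        dif=sg*(o-i); uv=proj(im,P@R.T+t,fish); ok=mask(uv)
        tot+=np.sum(np.clip(dif,-20,40)[ok])/max(ok.sum(),1)
    return -tot
def fit(im,fish,p0,parts,mask=lambda uv:uv[:,0]>-1e9,d=.002):
    g=cv2.GaussianBlur(cv2.cvtColor(im["color"],cv2.COLOR_BGR2GRAY),(3,3),0).astype(np.float32)
    best=None
    for dd in(.004,d):
        p0=np.array(p0) if best is None else best.x
        for k in range(12 if best is None else 4):
            rng=np.random.default_rng(k);q=p0+rng.normal(size=3)*[.005,.005,.02]*(k>0)
            S=np.array([q]+[q+e for e in np.diag([.006,.006,.03])])
            r=minimize(score,q,args=(g,im,fish,parts,dd,mask),method="Nelder-Mead",options=dict(initial_simplex=S,xatol=1e-5,fatol=1e-3))
            if k==0 and dd==d or best is None or r.fun<best.fun: best=r
    return best.x,best.fun
E
python3 - <<'E'
from fit import *
w3=pickle.load(open("w3.pkl","rb"));w2=pickle.load(open("w2.pkl","rb"))
parts=[(rect(.119,.079,.034,.025),1),(rect(.115,.075,.034,.012),-1)]
p0=[.57,-.255,.09]
print("w3",fit(w3,1,p0,parts))
for n in("scene","side"):
    im=vision.get_image(n); pickle.dump(im,open(n+".pkl","wb")); print(n,fit(im,0,p0,parts))
    # upper tray: outer wall rim at .044
    pu=[.555,.225,.2]; parts2=[(rect(.119,.079,.044,.03),1)]
    print("   ut",fit(im,0,pu,parts2))
# scissors
for n,im,tip in(("w2",w2,(377,349)),("w3",w3,(571,260))):
    hsv=cv2.cvtColor(im["color"],cv2.COLOR_BGR2HSV)
    m=cv2.inRange(hsv,(95,110,50),(125,255,255)); k,l,st,_=cv2.connectedComponentsWithStats(m)
    big=1+np.argmax(st[1:,4]); print(n,st[big]); ys,xs=np.nonzero(l==big)
    Q=np.array([onplane(im,x,y,.006,1)[:2] for x,y in zip(xs,ys)])
    T=onplane(im,tip[0]/1.5,tip[1]/1.5,.005,1)[:2]
    yaw=0 # own -y direction angle
    for _ in range(30):
        f=np.array([np.cos(yaw),np.sin(yaw)]);lft=np.array([-f[1],f[0]]) # own +x = left
        mid=(np.max(Q@lft)+np.min(Q@lft))/2; rear=np.min(Q@f)
        yaw+= .8*((T@lft)-mid)/.16
    f=np.array([np.cos(yaw),np.sin(yaw)]);lft=np.array([-f[1],f[0]])
    print(" width",np.ptp(Q@lft),"len",T@f-rear,"yaw",yaw,"origin",f*(rear+.098)+lft*mid,"grip",f*(rear+.094)+lft*mid, "from tip",f*(T@f-.1)+lft*mid)
r=[ray(w2,377/1.5,349/1.5,1),ray(w3,571/1.5,260/1.5,1)];print("tip tri",tri(r))
r=[ray(w2,353/1.5,133/1.5,1),ray(w3,567/1.5,92/1.5,1)];print("bow rear tri",tri(r))
print("guard centre",onplane(w3,375/1.5,331/1.5,.025,1)," peg",onplane(w3,275,110,.02,1))
E
```

```text
w3 (array([ 0.56754163, -0.24869619,  0.10849164]), np.float64(-29.49384765625))
scene (array([ 0.56615949, -0.26059398,  0.09917835]), np.float64(-20.0927001953125))
   ut (array([0.55207028, 0.23671146, 0.16865624]), np.float64(-12.938427734375))
side (array([ 0.5696662 , -0.25882744,  0.10407573]), np.float64(-25.2586279296875))
   ut (array([0.55763647, 0.2384401 , 0.16346513]), np.float64(-15.209638671875))
w2 [ 216   88   67   59 1516]
 width 0.08409677554615502 len 0.1970701571497987 yaw -0.09876483725148394 origin [ 0.52114378 -0.0191584 ] grip [ 0.51716327 -0.01876399] from tip [ 0.52021846 -0.01906672]
w3 [363  61  44  44 787]
 width 0.08321351663775618 len 0.19503073406987875 yaw -0.09585685948466506 origin [ 0.5215302 -0.0196316] grip [ 0.51754856 -0.01924876] from tip [ 0.51857456 -0.01934741]
tip tri [ 0.6184901  -0.02906078  0.00606255]
bow rear tri [ 0.423333   -0.02543121  0.00933707]
guard centre [ 0.66920215 -0.26733345  0.025     ]  peg [ 0.49349632 -0.20810815  0.02      ]
```

Run:
```python
from fit import *
ims={n:pickle.load(open(n+".pkl","rb")) for n in("w3","scene","side")}
def draw(n,box,s,poses,rects):
    im=ims[n];x0,y0,x1,y1=box;c=cv2.resize(im["color"][y0:y1,x0:x1],None,fx=s,fy=s,interpolation=cv2.INTER_CUBIC)
    for p,col in poses:
        cs,sn=np.cos(p[2]),np.sin(p[2]);R=np.array([[cs,-sn,0],[sn,cs,0],[0,0,1]])
        for hx,hy,z in rects:
            P=np.array([(hx,hy,z),(hx,-hy,z),(-hx,-hy,z),(-hx,hy,z)])@R.T+[p[0],p[1],0]
            uv=(proj(im,P,n=="w3")-[x0,y0]+.5)*s-.5
            cv2.polylines(c,[np.round(uv*8).astype(int)],True,col,1,cv2.LINE_AA,3)
    return c
g=((.5675,-.2487,.1085),(0,255,0));r=((.568,-.2597,.102),(0,0,255))
R=[(.119,.079,.034)]
a=draw("w3",(170,65,325,255),3,[g,r],R);b=draw("scene",(260,205,395,315),2.4,[g,r],R)
h=max(a.shape[0],b.shape[0]);pad=lambda i:cv2.copyMakeBorder(i,0,h-i.shape[0],0,0,cv2.BORDER_CONSTANT)
cv2.imwrite("pics/ov.png",np.hstack([pad(a),pad(b)]))
```

```text
(no output)
```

View pics/ov.png

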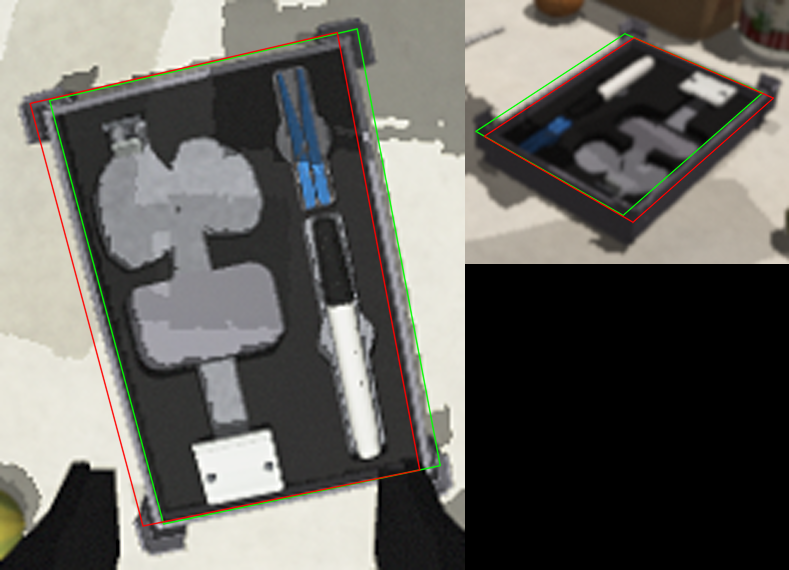

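Run:
```python
from fit import *
for n in("w3","scene","side"):
    im=pickle.load(open(n+".pkl","rb"));g=cv2.cvtColor(im["color"],cv2.COLOR_BGR2GRAY).astype(np.float32)
    c0=np.array([.568,-.2545]);yaw=.105;f=np.array([np.cos(yaw),np.sin(yaw)]);l=np.array([-f[1],f[0]])
    def prof(pts): # pts (k,m,3) mean over m
        k,m,_=pts.shape; return samp(g,proj(im,pts.reshape(-1,3),n=="w3")).reshape(k,m).mean(1).astype(int)
    for name,A,B,hx,ln in(("+y",l,f,.079,.085),("-y",-l,f,.079,.085),("+x",f,l,.119,.045),("-x",-f,l,.119,.045)):
        o=np.arange(-12,13,1.5)/1000
        P=np.array([[np.r_[c0+A*(hx+oo)+B*t,.034] for t in np.linspace(-ln,ln,60)] for oo in o])
        print(n,name,prof(P))
```

```text
w3 +y [ 48  48  48  46  43  55 106 144 139 133 151 197 218 219 218 218 219]
w3 -y [ 44  36  32  42  63 115 145 176 211 218 217 217 217 217 216 216 213]
w3 +x [136 137 137 129 104  61  50  68 124 155 193 224 232 232 231 231 231]
w3 -x [ 42  40  53 102 127 117 125 131 165 194 196 195 194 194 193 194 194]
scene +y [ 43  46  49  54  65  84 109 137 163 185 199 207 210 211 211 210 210]
scene -y [55 54 52 52 58 70 82 84 75 61 52 49 49 49 48 48 48]
scene +x [ 78  66  56  48  45  48  58  75  95 118 140 159 175 186 194 197 199]
scene -x [31 41 53 60 61 55 48 41 38 37 37 38 38 38 38 38 38]
side +y [ 67  68  66  65  67  76  92 116 140 161 178 187 188 186 184 181 180]
side -y [ 77  76  75  72  74  89 103  98  82  70  65  66  67  67  67  67  68]
side +x [104 104 103  98  84  65  51  46  51  65  89 119 148 172 187 193 193]
side -x [ 50  68  86  86  72  59  55  56  57  57  57  56  55  57  69  88 100]
```

Run:
```python
from fit import *
for n in("w3","scene","side"):
    im=pickle.load(open(n+".pkl","rb"));g=cv2.cvtColor(im["color"],cv2.COLOR_BGR2GRAY).astype(np.float32)
    c0=np.array([.572,-.2545]);yaw=.105;f=np.array([np.cos(yaw),np.sin(yaw)]);l=np.array([-f[1],f[0]])
    def prof(xs,ys,z):
        P=np.array([[np.r_[c0+f*x/1000+l*y/1000,z] for x in xs for y in ys]])
        return samp(g,proj(im,P[0],n=="w3")).reshape(len(xs),len(ys))
    def edges(p,o,k=4):
        d=np.gradient(p);i=[j for j in range(1,len(d)-1) if abs(d[j])>k and abs(d[j])>=abs(d[j-1]) and abs(d[j])>abs(d[j+1])]
        return [(round(float(o[j]),1),int(d[j])) for j in i]
    ys=np.arange(-50,5,.5)
    print(n,"channel lateral z21",edges(prof(np.arange(48,64,1),ys,.021).mean(0),ys))
    print(n,"guard lateral z25",edges(prof(np.arange(88,108,1),ys,.0245).mean(0),ys))
    xs=np.arange(65,120,.5);print(n,"guard along z25",edges(prof(xs,np.arange(-36,-16,1),.0245).mean(1),xs))
    xs=np.arange(-30,60,.5);print(n,"scoop along -y side z21",edges(prof(xs,np.arange(-58,-45,1),.021).mean(1),xs))
    print(n,"scoop along +y side z21",edges(prof(xs,np.arange(-5,5,1),.021).mean(1),xs))
    ys=np.arange(-75,25,.5);print(n,"scoop lateral z21",edges(prof(np.arange(0,25,1),ys,.021).mean(0),ys))
    for side,hy in((1,75),(-1,-75)):
        for a,b in((-85,-30),(30,80)):
            ys=np.arange(hy-10,hy+10,.5);print(n,"rim",side,a,edges(prof(np.arange(a,b,1),ys,.034).mean(0),ys))
```

```text
w3 channel lateral z21 [(-32.5, 13), (-14.0, -17)]
w3 guard lateral z25 [(-46.5, 41), (-43.0, -6), (-38.0, 8), (-10.5, -6), (-5.5, 11), (-2.5, -33)]
w3 guard along z25 [(67.0, -12), (76.5, 26), (114.0, -34), (118.5, 18)]
w3 scoop along -y side z21 [(-27.0, -15), (-16.0, 20), (23.0, -4), (27.5, -9), (30.0, -10), (36.0, 4)]
w3 scoop along +y side z21 [(-16.0, 22), (19.5, 5), (28.0, -17), (31.5, -10), (36.0, 5)]
w3 scoop lateral z21 [(-62.5, 9), (-58.5, 12), (16.5, -15)]
w3 rim 1 -85 [(76.0, 19), (80.5, 4), (83.0, 15)]
w3 rim 1 30 [(76.5, 18), (79.5, -5), (83.5, 16)]
w3 rim -1 -85 [(-77.5, -13), (-74.0, -17), (-71.0, -4)]
w3 rim -1 30 [(-77.0, -14), (-73.0, -20)]
scene channel lateral z21 [(-35.5, 6), (-21.0, -7)]
scene guard lateral z25 [(-48.0, 13), (-1.0, -11)]
scene guard along z25 [(80.0, 9), (117.0, -9), (118.0, -9)]
scene scoop along -y side z21 [(-14.5, 4), (15.5, -5)]
scene scoop along +y side z21 [(-15.5, 4), (14.0, -4)]
scene scoop lateral z21 []
scene rim 1 -85 [(77.5, 10)]
scene rim 1 30 [(77.0, 8)]
scene rim -1 -85 [(-79.0, 4)]
scene rim -1 30 [(-79.5, 5), (-73.5, -7)]
side channel lateral z21 [(-34.5, 8), (-22.5, -10)]
side guard lateral z25 [(-47.5, 11), (-41.5, -5), (-35.5, 4), (-1.5, -16)]
side guard along z25 [(80.5, 15), (117.5, -16)]
side scoop along -y side z21 [(-13.5, 6), (24.0, -6)]
side scoop along +y side z21 [(-12.5, 5)]
side scoop lateral z21 [(-68.5, 5), (3.0, -5)]
side rim 1 -85 [(79.0, 7)]
side rim 1 30 [(77.5, 8)]
side rim -1 -85 [(-78.0, 5)]
side rim -1 30 [(-78.0, 6), (-74.0, -11)]
```

The overlay shows the tray between the two fits, so I used a profile analysis instead. It gives the tray centre at (.573,-.253), yaw .107. The scissors are at (.521,-.019), yaw -.097. Now the grasp.

Call:
{"fn": "jog_arm", "kwargs": {"increments": [{"tx": 38, "ty": 137, "tz": 145, "wx": 0, "wy": 0, "wz": -0.017, "gripper": 0.6}, {"tx": 38, "ty": 137, "tz": 145, "wx": 0, "wy": 0, "wz": -0.017, "gripper": 0.6}, {"tx": 38, "ty": 137, "tz": 145, "wx": 0, "wy": 0, "wz": -0.017, "gripper": 0.6}, {"tx": 38, "ty": 137, "tz": 145, "wx": 0, "wy": 0, "wz": -0.017, "gripper": 0.6}, {"tx": 38, "ty": 137, "tz": 145, "wx": 0, "wy": 0, "wz": -0.017, "gripper": 0.6}]}}

```text
time: 5.1
position: [0.5319, -0.1114, 0.1546]
tool_rot: [-0.155, -3.137, -0.001]
ft_force: [1.0, 0.6, -1.3]
grip_width: 0.598
grip_force: 0.0
```

Call:
{"fn": "jog_arm", "kwargs": {"increments": [{"tx": 26, "ty": 91, "tz": 96, "wx": 0, "wy": 0, "wz": 0, "gripper": 0.6}, {"tx": 26, "ty": 91, "tz": 96, "wx": 0, "wy": 0, "wz": 0, "gripper": 0.6}, {"tx": 26, "ty": 91, "tz": 96, "wx": 0, "wy": 0, "wz": 0, "gripper": 0.6}, {"tx": 26, "ty": 91, "tz": 96, "wx": 0, "wy": 0, "wz": 0, "gripper": 0.6}, {"tx": 26, "ty": 91, "tz": 96, "wx": 0, "wy": 0, "wz": 0, "gripper": 0.6}]}}

```text
time: 5.52
position: [0.5134, -0.0175, 0.0578]
tool_rot: [-0.148, -3.133, -0.001]
ft_force: [0.1, 0.0, -0.2]
grip_width: 0.599
grip_force: 0.0
```

```bash
cat > st.py <<'E'
import sys
from h import *
from scipy.spatial.transform import Rotation as Ro
s=ctrl.get_state();p=np.array(s["position"]);R=Ro.from_rotvec(s["tool_rot"]).as_matrix()
print(round(s["time"],2),np.round(p,4),"toolx",np.round(R[:,0],4),"tooly",np.round(R[:,1],4),"toolz",np.round(R[:,2],4),"grip",round(s["grip_width"],3),round(s["grip_force"],1),"F",np.round(s["ft_force"],1),np.round(s["torque"],2),"q",np.round(s["joint_positions"],2))
if len(sys.argv)>3:
    t=np.array([float(x) for x in sys.argv[1:4]]);print("to go tool mm",np.round(R.T@(t-p)*1000,1))
    # optional yaw of point direction (tool -x), pitch down
    if len(sys.argv)>5:
        y,pt=float(sys.argv[4]),float(sys.argv[5]);z=np.array([0,0,1])
        f=np.array([np.cos(y)*np.cos(pt),np.sin(y)*np.cos(pt),-np.sin(pt)]);X=-f;Y=np.array([-np.sin(y),np.cos(y),0]);Z=np.cross(X,Y)
        T=np.c_[X,Y,Z];print("turn",np.round(Ro.from_matrix(R.T@T).as_rotvec(),4),"toolz",np.round(Z,3))
E
python3 st.py .5172 -.0189 .0015 -.097 0
```

```text
5.52 [ 0.5134 -0.0175  0.0578] toolx [-0.9956  0.094   0.0055] tooly [9.400e-02 9.956e-01 4.000e-04] toolz [-5.4e-03  9.0e-04 -1.0e+00] grip 0.599 0.0 F [ 0.1  0.  -0.2] [ 0.07 -0.01 -0.  ] q [ 0.1   0.17 -0.12  1.95  0.02  1.04  1.44]
to go tool mm [-4.2 -1.  56.2]
turn [ 0.0004 -0.0055  0.0028] toolz [ 0.  0. -1.]
```

Call:
{"fn": "jog_arm", "kwargs": {"increments": [{"tx": -4, "ty": -1, "tz": 20, "wx": 0, "wy": -0.003, "wz": 0, "gripper": 0.6}, {"tx": -4, "ty": -1, "tz": 40, "wx": 0, "wy": -0.003, "wz": 0, "gripper": 0.6}, {"tx": -4, "ty": -1, "tz": 52, "wx": 0, "wy": -0.003, "wz": 0, "gripper": 0.6}, {"tx": -4, "ty": -1, "tz": 56, "wx": 0, "wy": -0.003, "wz": 0, "gripper": 0.6}, {"tx": -4, "ty": -1, "tz": 56, "wx": 0, "wy": -0.003, "wz": 0, "gripper": 0.6}]}}

```text
time: 5.93
position: [0.5199, -0.0232, 0.0041]
tool_rot: [0.159, 3.135, -0.001]
ft_force: [0.6, -0.5, -0.0]
grip_width: 0.599
grip_force: 0.0
```

```bash
python3 st.py .5172 -.0189 .0015 -.097 0
```

```text
5.93 [ 0.5199 -0.0232  0.0041] toolx [-0.9949  0.1009 -0.0022] tooly [ 1.009e-01  9.949e-01 -5.000e-04] toolz [ 2.1e-03 -7.0e-04 -1.0e+00] grip 0.599 0.0 F [ 0.6 -0.5 -0. ] [ 0.09 -0.04  0.03] q [ 0.1   0.24 -0.12  1.98  0.04  0.92  1.43]
to go tool mm [3.1 4.  2.6]
turn [-0.0005  0.0022 -0.0041] toolz [ 0.  0. -1.]
```

Call:
{"fn": "jog_arm", "kwargs": {"increments": [{"tx": 3, "ty": 4, "tz": 2.5, "wx": 0, "wy": 0.002, "wz": -0.004, "gripper": 0.6}, {"tx": 3, "ty": 4, "tz": 2.5, "wx": 0, "wy": 0.002, "wz": -0.004, "gripper": 0.6}, {"tx": 3, "ty": 4, "tz": 2.5, "wx": 0, "wy": 0.002, "wz": -0.004, "gripper": 0.6}, {"tx": 3, "ty": 4, "tz": 2.5, "wx": 0, "wy": 0.002, "wz": -0.004, "gripper": 0.6}, {"tx": 3, "ty": 4, "tz": 2.5, "wx": 0, "wy": 0.002, "wz": -0.004, "gripper": 0.6}]}}

```text
time: 6.35
position: [0.518, -0.018, 0.0024]
tool_rot: [0.15, 3.136, -0.0]
ft_force: [0.1, -0.7, -0.5]
grip_width: 0.599
grip_force: 0.0
```

```bash
python3 st.py .5172 -.0189 .0015 -.097 0
```

```text
6.35 [ 0.518  -0.018   0.0024] toolx [-0.9954  0.0956 -0.0022] tooly [ 9.560e-02  9.954e-01 -1.000e-04] toolz [ 2.2e-03 -3.0e-04 -1.0e+00] grip 0.599 0.0 F [ 0.1 -0.7 -0.5] [ 0.05 -0.11 -0.03] q [ 0.09  0.24 -0.12  1.98  0.04  0.92  1.43]
to go tool mm [ 0.7 -1.   0.9]
turn [-0.0001  0.0022  0.0013] toolz [ 0.  0. -1.]
```

Call:
{"fn": "jog_arm", "kwargs": {"increments": [{"tx": 0.5, "ty": -1, "tz": 0.8, "wx": 0, "wy": 0.002, "wz": 0, "gripper": 0.6}, {"tx": 0.5, "ty": -1, "tz": 0.8, "wx": 0, "wy": 0.002, "wz": 0, "gripper": 0.2}, {"tx": 0.5, "ty": -1, "tz": 0.8, "wx": 0, "wy": 0.002, "wz": 0, "gripper": 0}, {"tx": 0.5, "ty": -1, "tz": 0.8, "wx": 0, "wy": 0.002, "wz": 0, "gripper": 0}, {"tx": 0.5, "ty": -1, "tz": 0.8, "wx": 0, "wy": 0.002, "wz": 0, "gripper": 0}], "grip_force": 50}}

```text
time: 6.77
position: [0.5169, -0.0189, 0.001]
tool_rot: [-0.15, -3.137, -0.0]
ft_force: [-0.3, 0.4, -0.2]
grip_width: 0.379
grip_force: 0.0
```

Call:
{"fn": "jog_arm", "kwargs": {"increments": [{"tx": 0, "ty": 0, "tz": 0, "wx": 0, "wy": 0, "wz": 0, "gripper": 0}, {"tx": 0, "ty": 0, "tz": 0, "wx": 0, "wy": 0, "wz": 0, "gripper": 0}, {"tx": 0, "ty": 0, "tz": 0, "wx": 0, "wy": 0, "wz": 0, "gripper": 0}, {"tx": 0, "ty": 0, "tz": -10, "wx": 0, "wy": 0, "wz": 0, "gripper": 0}, {"tx": 0, "ty": 0, "tz": -30, "wx": 0, "wy": 0, "wz": 0, "gripper": 0}], "grip_force": 50}}

```text
time: 7.18
position: [0.5146, -0.0188, 0.0296]
tool_rot: [-0.15, -3.132, 0.0]
ft_force: [-0.5, -0.2, 0.3]
grip_width: 0.031
grip_force: 0.0
```

```bash
python3 st.py .5172 -.0189 .0015 -.097 0
```

```text
7.18 [ 0.5146 -0.0188  0.0296] toolx [-0.9954  0.0956  0.006 ] tooly [ 9.560e-02  9.954e-01 -4.000e-04] toolz [-6.e-03  2.e-04 -1.e+00] grip 0.031 0.0 F [-0.5 -0.2  0.3] [ 0.08 -0.06  0.02] q [ 0.1   0.2  -0.12  1.97  0.03  0.98  1.44]
to go tool mm [-2.7  0.2 28.1]
turn [-0.0004 -0.006   0.0013] toolz [ 0.  0. -1.]
```

```bash
python3 shot.py w4 scissors
python3 - <<'E'
import cv2
i=cv2.imread("pics/w4.png");cv2.imwrite("pics/w4c.png",i[60:480,180:600])
E
```

```text
scissors [([192, 84, 314, 304], 0.82)]
7.28 [ 0.5196 -0.0189  0.0343] [1.5020e-01 3.1331e+00 2.0000e-04] [ 0.1   0.2  -0.12  1.96  0.03  0.98  1.44] [ 0.2 -0.2  0.4]
```

View pics/w4c.png

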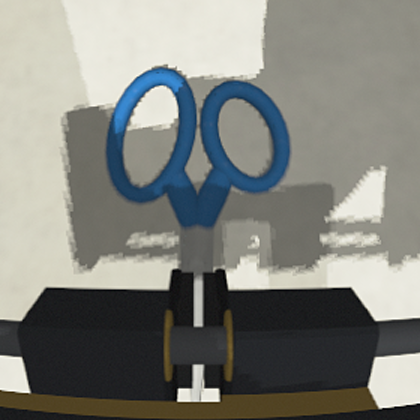

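```bash
python3 st.py .5172 -.0189 .0010 -.097 0
cat > sc.py <<'E'
from h import *
import pickle,sys
def bows(im,z,reg=None):
    hsv=cv2.cvtColor(im["color"],cv2.COLOR_BGR2HSV);m=cv2.inRange(hsv,(95,110,30),(125,255,255))
    if reg: k=np.zeros_like(m);k[reg[1]:reg[3],reg[0]:reg[2]]=1;m=m*k
    k,l,st,_=cv2.connectedComponentsWithStats(m);b=1+np.argmax(st[1:,4]);ys,xs=np.nonzero(l==b)
    Q=np.array([onplane(im,x,y,z,1)[:2] for x,y in zip(xs,ys)]);return st[b],Q
E
python3 - <<'E'
from sc import *
im=pickle.load(open("w4.pkl","rb"))
f=np.array([np.cos(-.097),np.sin(-.097)]);l=np.array([-f[1],f[0]])
for z in(.006,.03,.038):
    st,Q=bows(im,z);print(z,st,"width",np.ptp(Q@l),"mid",(max(Q@l)+min(Q@l))/2,"rear",min(Q@f),"expected rear",np.array([.5211,-.0193])@f-.098,"mid",np.array([.5211,-.0193])@l)
E
```

```text
7.28 [ 0.5196 -0.0189  0.0343] toolx [-0.9954  0.0957 -0.0048] tooly [9.570e-02 9.954e-01 4.000e-04] toolz [ 4.9e-03 -1.0e-04 -1.0e+00] grip 0.01 0.0 F [ 0.2 -0.2  0.4] [ 0.15 -0.1   0.04] q [ 0.1   0.2  -0.12  1.96  0.03  0.98  1.44]
to go tool mm [ 2.5 -0.3 33.3]
turn [0.0004 0.0048 0.0012] toolz [ 0.  0. -1.]
0.006 [ 191   85  122  106 5065] width 0.08579930412095373 mid 0.0312842145686319 rear 0.42280851282324833 expected rear 0.42251957225525605 mid 0.03125819731214992
0.03 [ 191   85  122  106 5065] width 0.0758373968016642 mid 0.0312933328559745 rear 0.424238834642814 expected rear 0.42251957225525605 mid 0.03125819731214992
0.038 [ 191   85  122  106 5065] width 0.07251676102856766 mid 0.031296372285088706 rear 0.4247156085826692 expected rear 0.42251957225525605 mid 0.03125819731214992
```

The fingers hadn't closed before the lift, and the scissors still lie undisturbed on the table (position confirmed). Repeating the grasp with more time to close.

Call:
{"fn": "jog_arm", "kwargs": {"increments": [{"tx": 0, "ty": 0, "tz": 0, "wx": 0, "wy": 0, "wz": 0, "gripper": 0.4}, {"tx": 0, "ty": 0, "tz": 0, "wx": 0, "wy": 0, "wz": 0, "gripper": 0.4}, {"tx": 0, "ty": 0, "tz": 0, "wx": 0, "wy": 0, "wz": 0, "gripper": 0.4}, {"tx": 0, "ty": 0, "tz": 0, "wx": 0, "wy": 0, "wz": 0, "gripper": 0.4}, {"tx": 0, "ty": 0, "tz": 0, "wx": 0, "wy": 0, "wz": 0, "gripper": 0.4}]}}

```text
time: 7.7
position: [0.5164, -0.0189, 0.0304]
tool_rot: [-0.15, -3.136, 0.0]
ft_force: [-0.7, 0.4, -0.6]
grip_width: 0.308
grip_force: 0.0
```

Call:
{"fn": "jog_arm", "kwargs": {"increments": [{"tx": 0, "ty": 0, "tz": 12, "wx": 0, "wy": 0, "wz": 0, "gripper": 0.4}, {"tx": 0, "ty": 0, "tz": 24, "wx": 0, "wy": 0, "wz": 0, "gripper": 0.4}, {"tx": 0, "ty": 0, "tz": 30, "wx": 0, "wy": 0, "wz": 0, "gripper": 0.4}, {"tx": 0, "ty": 0, "tz": 30, "wx": 0, "wy": 0, "wz": 0, "gripper": 0.4}, {"tx": 0, "ty": 0, "tz": 30, "wx": 0, "wy": 0, "wz": 0, "gripper": 0}]}}

```text
time: 8.12
position: [0.516, -0.0188, -0.0001]
tool_rot: [-0.15, -3.135, -0.0]
ft_force: [0.4, 0.2, -0.7]
grip_width: 0.372
grip_force: 0.0
```

Call:
{"fn": "jog_arm", "kwargs": {"increments": [{"tx": 0, "ty": 0, "tz": 0, "wx": 0, "wy": 0, "wz": 0, "gripper": 0}, {"tx": 0, "ty": 0, "tz": 0, "wx": 0, "wy": 0, "wz": 0, "gripper": 0}, {"tx": 0, "ty": 0, "tz": 0, "wx": 0, "wy": 0, "wz": 0, "gripper": 0}, {"tx": 0, "ty": 0, "tz": 0, "wx": 0, "wy": 0, "wz": 0, "gripper": 0}, {"tx": 0, "ty": 0, "tz": 0, "wx": 0, "wy": 0, "wz": 0, "gripper": 0}]}}

```text
time: 8.53
position: [0.5171, -0.0189, 0.0013]
tool_rot: [-0.15, -3.138, 0.0]
ft_force: [-0.6, 0.2, -0.9]
grip_width: 0.047
grip_force: 0.0
```

Call:
{"fn": "jog_arm", "kwargs": {"increments": [{"tx": 0, "ty": 0, "tz": 0, "wx": 0, "wy": 0, "wz": 0, "gripper": 0}, {"tx": 0, "ty": 0, "tz": 0, "wx": 0, "wy": 0, "wz": 0, "gripper": 0}, {"tx": 0, "ty": 0, "tz": 0, "wx": 0, "wy": 0, "wz": 0, "gripper": 0}, {"tx": 0, "ty": 0, "tz": 0, "wx": 0, "wy": 0, "wz": 0, "gripper": 0}, {"tx": 0, "ty": 0, "tz": 0, "wx": 0, "wy": 0, "wz": 0, "gripper": 0}]}}

```text
time: 8.95
position: [0.5169, -0.0189, 0.001]
tool_rot: [-0.15, -3.137, -0.0]
ft_force: [-0.2, -0.7, 0.4]
grip_width: 0.006
grip_force: 0.0
```

```bash
python3 shot.py w5 scissors; python3 st.py;  python3 - <<'E'
import cv2
i=cv2.imread("pics/w5.png");cv2.imwrite("pics/w5c.png",cv2.resize(i[60:480,230:530],None,fx=1.3,fy=1.3))
E
```

```text
scissors [([178, 79, 323, 306], 0.83)]
9.05 [ 0.5169 -0.0189  0.001 ] [-0.1504 -3.137  -0.    ] [ 0.1   0.24 -0.12  1.99  0.04  0.92  1.43] [-0.2 -0.6  0.8]
9.05 [ 0.5169 -0.0189  0.001 ] toolx [-0.9954  0.0956  0.001 ] tooly [ 0.0956  0.9954 -0.    ] toolz [-1.e-03  1.e-04 -1.e+00] grip 0.002 0.0 F [-0.2 -0.6  0.8] [ 0.12 -0.03  0.05] q [ 0.1   0.24 -0.12  1.99  0.04  0.92  1.43]
```

View pics/w5c.png

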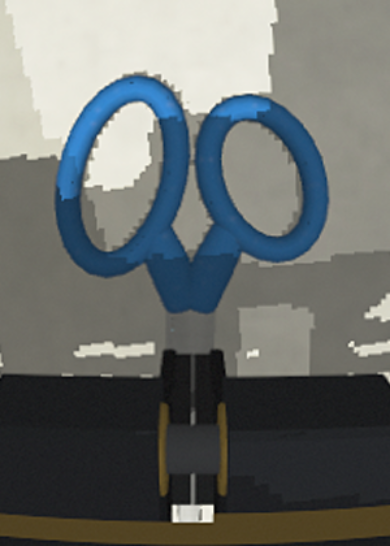

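Run:
```python
from sc import *
im=pickle.load(open("w5.pkl","rb"))
f=np.array([np.cos(-.097),np.sin(-.097)]);l=np.array([-f[1],f[0]])
for z in(.0,.006,.01,.015):
    st,Q=bows(im,z);print(z,st,"width",np.ptp(Q@l),"mid",(max(Q@l)+min(Q@l))/2,"rear",min(Q@f),"front",max(Q@f))
C=-np.array(im["extrinsics"])[:3,:3].T@np.array(im["extrinsics"])[:3,3];print(C)
# expected: ring outlines for big/small: project with scene/side before
for n in("scene","side"):
    o=pickle.load(open(n+".pkl","rb"));e=vision.get_image(n);pickle.dump(e,open(n+"2.pkl","wb"))
    for k in(o,e):
        hsv=cv2.cvtColor(k["color"],cv2.COLOR_BGR2HSV);m=cv2.inRange(hsv,(95,110,30),(125,255,255));m[:, :200]=0;m[:,285:]=0;m[:205]=0;m[250:]=0
        ys,xs=np.nonzero(m);print(n,len(xs),xs.min(),xs.max(),ys.min(),ys.max(),xs.mean(),ys.mean())
    P=np.array([[.5169,-.0189,.001],[.5172,-.0189,.0046]]);print(proj(e,P,0))
    i=e["color"][150:260,190:310];cv2.imwrite(f"pics/z_{n}.png",cv2.resize(i,None,fx=3.3,fy=3.3,interpolation=cv2.INTER_CUBIC))
cv2.imwrite("pics/zz.png",np.hstack([cv2.imread("pics/z_scene.png"),cv2.imread("pics/z_side.png")]))
```

```text
0.0 [ 182   79  140  122 6885] width 0.08822223740777291 mid 0.03134971390832417 rear 0.4226108215464852 front 0.49997385097165004
0.006 [ 182   79  140  122 6885] width 0.0853409817129181 mid 0.03135401094430529 rear 0.4230621506945085 front 0.49789857599295867
0.01 [ 182   79  140  122 6885] width 0.08342014458301486 mid 0.03135687563495937 rear 0.4233630367931906 front 0.4965150593404977
0.015 [ 182   79  140  122 6885] width 0.08101909817063586 mid 0.03136045649827698 rear 0.4237391444165433 front 0.49478566352492154
[ 0.43742756 -0.01093408  0.18371623]
scene 258 211 239 225 243 225.59302325581396 234.31007751937983
scene 275 211 239 225 243 225.56363636363636 234.26909090909092
[[243.48149821 228.50897343]
 [243.56804859 227.29671962]]
side 226 224 248 205 224 235.98230088495575 214.36283185840708
side 132 224 244 205 224 232.3181818181818 214.46212121212122
[[254.71410251 211.84848201]
 [254.81655901 210.79964759]]
```

View pics/zz.png

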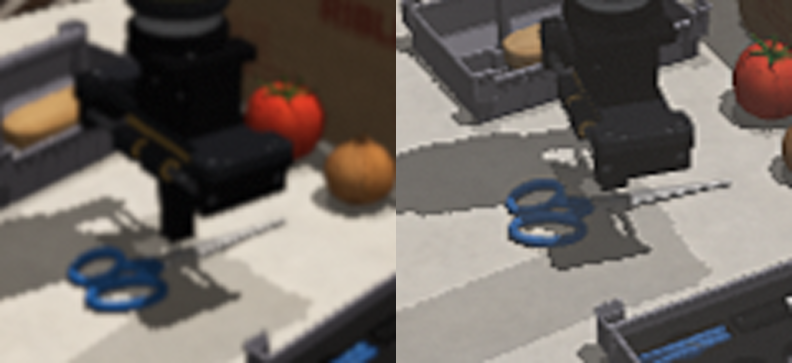

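The side views show the closed fingertips ending about 10-15 mm above the blade, although the reported TCP is z=1 mm. I'll check this against where the fingertips appear in the wrist picture.

```bash
python3 - <<'E'
from h import *
import pickle
from scipy.spatial.transform import Rotation as Ro
im=pickle.load(open("w3.pkl","rb"));R=Ro.from_rotvec([-.1795,-3.136,-.0009]).as_matrix();p=np.array([.5549,-.2527,.301])
for tz in(0,-.01,-.019,-.03):
    print(tz,np.round(proj(im,[p+R@np.array([x,y,tz]) for x in(.0095,) for y in(-.026,.026,-.041,.041)],1)*1.5).tolist())
E
python3 st.py; nproc
```

```text
0 [[317.0, 316.0], [435.0, 316.0], [283.0, 315.0], [468.0, 315.0]]
-0.01 [[314.0, 324.0], [438.0, 324.0], [279.0, 324.0], [473.0, 324.0]]
-0.019 [[311.0, 333.0], [441.0, 333.0], [274.0, 332.0], [477.0, 332.0]]
-0.03 [[307.0, 344.0], [444.0, 344.0], [268.0, 343.0], [483.0, 343.0]]
9.15 [ 0.5169 -0.0189  0.001 ] toolx [-9.954e-01  9.560e-02  9.000e-04] tooly [ 9.560e-02  9.954e-01 -1.000e-04] toolz [-9.e-04  0.e+00 -1.e+00] grip 0.006 0.0 F [ 0.1 -0.6  0.6] [ 0.07 -0.02  0.01] q [ 0.1   0.24 -0.12  1.99  0.04  0.92  1.43]
4
```

The tips appear at row 330, which matches a tip about 17 mm behind the reported TCP. I'll open, then descend carefully while watching the force.

Call:
{"fn": "jog_arm", "kwargs": {"increments": [{"tx": 0, "ty": 0, "tz": -3, "wx": 0, "wy": 0, "wz": 0, "gripper": 0.42}, {"tx": 0, "ty": 0, "tz": -3, "wx": 0, "wy": 0, "wz": 0, "gripper": 0.42}, {"tx": 0, "ty": 0, "tz": -3, "wx": 0, "wy": 0, "wz": 0, "gripper": 0.42}, {"tx": 0, "ty": 0, "tz": -3, "wx": 0, "wy": 0, "wz": 0, "gripper": 0.42}, {"tx": 0, "ty": 0, "tz": -3, "wx": 0, "wy": 0, "wz": 0, "gripper": 0.42}]}}

```text
time: 9.57
position: [0.5168, -0.0189, 0.004]
tool_rot: [-0.15, -3.137, 0.0]
ft_force: [-0.1, 0.5, -0.4]
grip_width: 0.3
grip_force: 0.0
```

Call:
{"fn": "jog_arm", "kwargs": {"increments": [{"tx": 0, "ty": 0, "tz": 4, "wx": 0, "wy": 0, "wz": 0, "gripper": 0.42}, {"tx": 0, "ty": 0, "tz": 8, "wx": 0, "wy": 0, "wz": 0, "gripper": 0.42}, {"tx": 0, "ty": 0, "tz": 11, "wx": 0, "wy": 0, "wz": 0, "gripper": 0.42}, {"tx": 0, "ty": 0, "tz": 12, "wx": 0, "wy": 0, "wz": 0, "gripper": 0.42}, {"tx": 0, "ty": 0, "tz": 12, "wx": 0, "wy": 0, "wz": 0, "gripper": 0.42}]}}

```text
time: 9.98
position: [0.5164, -0.0189, -0.0086]
tool_rot: [-0.15, -3.136, 0.0]
ft_force: [-0.2, -0.4, 0.2]
grip_width: 0.417
grip_force: 0.0
```

Call:
{"fn": "jog_arm", "kwargs": {"increments": [{"tx": 0, "ty": 0, "tz": 1, "wx": 0, "wy": 0, "wz": 0, "gripper": 0.42}, {"tx": 0, "ty": 0, "tz": 2, "wx": 0, "wy": 0, "wz": 0, "gripper": 0.42}, {"tx": 0, "ty": 0, "tz": 3, "wx": 0, "wy": 0, "wz": 0, "gripper": 0.42}, {"tx": 0, "ty": 0, "tz": 3, "wx": 0, "wy": 0, "wz": 0, "gripper": 0.42}, {"tx": 0, "ty": 0, "tz": 3, "wx": 0, "wy": 0, "wz": 0, "gripper": 0.42}]}}

```text
time: 10.4
position: [0.5169, -0.0189, -0.011]
tool_rot: [-0.15, -3.137, -0.0]
ft_force: [-1.0, -0.7, -0.5]
grip_width: 0.422
grip_force: 0.0
```

Call:
{"fn": "jog_arm", "kwargs": {"increments": [{"tx": 0, "ty": 0, "tz": 1, "wx": 0, "wy": 0, "wz": 0, "gripper": 0.42}, {"tx": 0, "ty": 0, "tz": 2, "wx": 0, "wy": 0, "wz": 0, "gripper": 0.42}, {"tx": 0, "ty": 0, "tz": 3, "wx": 0, "wy": 0, "wz": 0, "gripper": 0.42}, {"tx": 0, "ty": 0, "tz": 3, "wx": 0, "wy": 0, "wz": 0, "gripper": 0.42}, {"tx": 0, "ty": 0, "tz": 3, "wx": 0, "wy": 0, "wz": 0, "gripper": 0.42}]}}

```text
time: 10.82
position: [0.5168, -0.0189, -0.0141]
tool_rot: [-0.15, -3.137, 0.0]
ft_force: [0.7, -0.2, -0.4]
grip_width: 0.419
grip_force: 0.0
```

Call:
{"fn": "jog_arm", "kwargs": {"increments": [{"tx": 0, "ty": 0, "tz": 0.5, "wx": 0, "wy": 0, "wz": 0, "gripper": 0.42}, {"tx": 0, "ty": 0, "tz": 1, "wx": 0, "wy": 0, "wz": 0, "gripper": 0.42}, {"tx": 0, "ty": 0, "tz": 1.5, "wx": 0, "wy": 0, "wz": 0, "gripper": 0.42}, {"tx": 0, "ty": 0, "tz": 1.5, "wx": 0, "wy": 0, "wz": 0, "gripper": 0.42}, {"tx": 0, "ty": 0, "tz": 1.5, "wx": 0, "wy": 0, "wz": 0, "gripper": 0.42}]}}

```text
time: 11.23
position: [0.5169, -0.0189, -0.0155]
tool_rot: [-0.15, -3.137, 0.0]
ft_force: [-0.3, 0.6, 1.1]
grip_width: 0.418
grip_force: 0.0
```

Call:
{"fn": "jog_arm", "kwargs": {"increments": [{"tx": 0, "ty": 0, "tz": 0.5, "wx": 0, "wy": 0, "wz": 0, "gripper": 0.42}, {"tx": 0, "ty": 0, "tz": 1, "wx": 0, "wy": 0, "wz": 0, "gripper": 0.42}, {"tx": 0, "ty": 0, "tz": 1.5, "wx": 0, "wy": 0, "wz": 0, "gripper": 0.42}, {"tx": 0, "ty": 0, "tz": 1.5, "wx": 0, "wy": 0, "wz": 0, "gripper": 0.42}, {"tx": 0, "ty": 0, "tz": 1.5, "wx": 0, "wy": 0, "wz": 0, "gripper": 0.42}]}}

```text
time: 11.65
position: [0.5168, -0.0189, -0.0171]
tool_rot: [-0.15, -3.137, 0.0]
ft_force: [0.4, -1.0, 0.3]
grip_width: 0.418
grip_force: 0.0
```

Call:
{"fn": "jog_arm", "kwargs": {"increments": [{"tx": 0, "ty": 0, "tz": 0.5, "wx": 0, "wy": 0, "wz": 0, "gripper": 0.42}, {"tx": 0, "ty": 0, "tz": 1, "wx": 0, "wy": 0, "wz": 0, "gripper": 0.42}, {"tx": 0, "ty": 0, "tz": 1.5, "wx": 0, "wy": 0, "wz": 0, "gripper": 0.42}, {"tx": 0, "ty": 0, "tz": 1.5, "wx": 0, "wy": 0, "wz": 0, "gripper": 0.42}, {"tx": 0, "ty": 0, "tz": 1.5, "wx": 0, "wy": 0, "wz": 0, "gripper": 0.42}]}}

```text
time: 12.07
position: [0.5168, -0.0189, -0.0186]
tool_rot: [-0.15, -3.137, -0.0]
ft_force: [-0.1, -0.7, 0.1]
grip_width: 0.421
grip_force: 0.0
```

Call:
{"fn": "jog_arm", "kwargs": {"increments": [{"tx": 0, "ty": 0, "tz": 0.5, "wx": 0, "wy": 0, "wz": 0, "gripper": 0.42}, {"tx": 0, "ty": 0, "tz": 1, "wx": 0, "wy": 0, "wz": 0, "gripper": 0.42}, {"tx": 0, "ty": 0, "tz": 1.5, "wx": 0, "wy": 0, "wz": 0, "gripper": 0.42}, {"tx": 0, "ty": 0, "tz": 1.5, "wx": 0, "wy": 0, "wz": 0, "gripper": 0.42}, {"tx": 0, "ty": 0, "tz": 1.5, "wx": 0, "wy": 0, "wz": 0, "gripper": 0.42}]}}

```text
time: 12.48
position: [0.5168, -0.0189, -0.0201]
tool_rot: [-0.15, -3.137, 0.0]
ft_force: [0.7, 0.5, 1.1]
grip_width: 0.418
grip_force: 0.0
```

Call:
{"fn": "jog_arm", "kwargs": {"increments": [{"tx": 0, "ty": 0, "tz": 0, "wx": 0, "wy": 0, "wz": 0, "gripper": 0}, {"tx": 0, "ty": 0, "tz": 0, "wx": 0, "wy": 0, "wz": 0, "gripper": 0}, {"tx": 0, "ty": 0, "tz": 0, "wx": 0, "wy": 0, "wz": 0, "gripper": 0}, {"tx": 0, "ty": 0, "tz": 0, "wx": 0, "wy": 0, "wz": 0, "gripper": 0}, {"tx": 0, "ty": 0, "tz": 0, "wx": 0, "wy": 0, "wz": 0, "gripper": 0}], "grip_force": 50}}

```text
time: 12.9
position: [0.5169, -0.0189, -0.02]
tool_rot: [-0.15, -3.137, 0.0]
ft_force: [0.2, -0.8, 0.2]
grip_width: 0.167
grip_force: 50.0
```

Call:
{"fn": "jog_arm", "kwargs": {"increments": [{"tx": 0, "ty": 0, "tz": 0, "wx": 0, "wy": 0, "wz": 0, "gripper": 0}, {"tx": 0, "ty": 0, "tz": 0, "wx": 0, "wy": 0, "wz": 0, "gripper": 0}, {"tx": 0, "ty": 0, "tz": 0, "wx": 0, "wy": 0, "wz": 0, "gripper": 0}, {"tx": 0, "ty": 0, "tz": 0, "wx": 0, "wy": 0, "wz": 0, "gripper": 0}, {"tx": 0, "ty": 0, "tz": 0, "wx": 0, "wy": 0, "wz": 0, "gripper": 0}], "grip_force": 50}}

```text
time: 13.32
position: [0.5169, -0.0189, -0.02]
tool_rot: [-0.15, -3.137, 0.0]
ft_force: [-0.1, -0.3, 0.2]
grip_width: 0.169
grip_force: 50.0
```

Gripped: the opening is 14.6 mm at 50 N, so the reported TCP lies about 24.6 mm below the blade middle. Lifting, and checking in the wrist camera whether the scissors slip or sag.

```bash
cat > blue.py <<'E'
from sc import *
im=vision.get_image("wrist");pickle.dump(im,open(sys.argv[1]+".pkl","wb"))
hsv=cv2.cvtColor(im["color"],cv2.COLOR_BGR2HSV);m=cv2.inRange(hsv,(95,110,30),(125,255,255))
k,l,st,c=cv2.connectedComponentsWithStats(m);b=1+np.argmax(st[1:,4]);print("blue box x,y,w,h,area",st[b],"cen",np.round(c[b],1))
E
python3 blue.py b0
```

```text
blue box x,y,w,h,area [ 173   76  158  137 8750] cen [249.5 144.5]
```

Call:
{"fn": "jog_arm", "kwargs": {"increments": [{"tx": 0, "ty": 0, "tz": -5, "wx": 0, "wy": 0, "wz": 0, "gripper": 0}, {"tx": 0, "ty": 0, "tz": -20, "wx": 0, "wy": 0, "wz": 0, "gripper": 0}, {"tx": 0, "ty": 0, "tz": -50, "wx": 0, "wy": 0, "wz": 0, "gripper": 0}, {"tx": 0, "ty": 0, "tz": -80, "wx": 0, "wy": 0, "wz": 0, "gripper": 0}, {"tx": 0, "ty": 0, "tz": -110, "wx": 0, "wy": 0, "wz": 0, "gripper": 0}]}}

```text
time: 13.78
position: [0.5163, -0.0187, 0.0911]
tool_rot: [-0.15, -3.136, -0.0]
ft_force: [0.1, 0.3, -1.4]
grip_width: 0.172
grip_force: 50.0
```

```bash
python3 blue.py b1; python3 st.py
```

```text
blue box x,y,w,h,area [ 174   76  157  136 8653] cen [249.8 144.5]
13.83 [ 0.5208 -0.0187  0.0977] toolx [-0.9954  0.0956 -0.0085] tooly [9.550e-02 9.954e-01 7.000e-04] toolz [ 8.5e-03 -1.0e-04 -1.0e+00] grip 0.165 50.0 F [ 2.4 -0.1  3. ] [ 0.12 -0.3   0.01] q [ 0.1   0.13 -0.12  1.9   0.02  1.11  1.45]
```

```bash
cat > tgt.py <<'E'
# usage: tgt.py d h pitchdeg [lat]
import sys
from h import *
from scipy.spatial.transform import Rotation as Ro
d,h,pt=[float(x) for x in sys.argv[1:4]];lat=float(sys.argv[4]) if len(sys.argv)>4 else 0
yaw=.107;home=np.array([.5855,-.2782]);pt=np.radians(pt)
f=np.array([np.cos(yaw),np.sin(yaw)]);l=np.array([-f[1],f[0]])
tip=np.r_[home+f*d/1000+l*lat/1000,h/1000]
F=np.r_[f*np.cos(pt),-np.sin(pt)];X=-F;Y=np.r_[l,0];Z=np.cross(X,Y)
T=tip+X*.1042+Z*.0228
s=ctrl.get_state();p=np.array(s["position"]);R=Ro.from_rotvec(s["tool_rot"]).as_matrix()
print("t",round(s["time"],2),"target",np.round(T,4),"now",np.round(p,4),"F",np.round(s["ft_force"],1),np.round(s["torque"],2),"grip",round(s["grip_width"],3))
print("go",np.round(R.T@(T-p)*1000,1),"turn",np.round(Ro.from_matrix(R.T@np.c_[X,Y,Z]).as_rotvec(),4))
# where the tip is now
t=p-R[:,0]*.1042-R[:,2]*.0228;e=t[:2]-home;print("tip now d,lat,h",np.round([e@f*1000,e@l*1000,t[2]*1000],1),"pitch",round(np.degrees(np.arcsin(R[2,0])),2),"yaw",round(np.arctan2(-R[1,0],-R[0,0]),4))
E
python3 tgt.py 58 80 11
```

```text
t 13.83 target [ 0.5371 -0.2834  0.0775] now [ 0.5208 -0.0187  0.0977] F [ 2.4 -0.1  3. ] [ 0.12 -0.3   0.01] grip 0.165
go [ -41.4 -261.9   20.4] turn [ 0.0193  0.1999 -0.2021]
tip now d,lat,h [ 65.3 243.9 121.4] pitch -0.49 yaw -0.0957
```

Call:
{"fn": "jog_arm", "kwargs": {"increments": [{"tx": -6, "ty": -38, "tz": 0, "wx": 0.0, "wy": 0.03, "wz": -0.03, "gripper": 0}, {"tx": -13, "ty": -78, "tz": 0, "wx": 0.0, "wy": 0.06, "wz": -0.06, "gripper": 0}, {"tx": -19, "ty": -117, "tz": 0, "wx": 0.0, "wy": 0.09, "wz": -0.09, "gripper": 0}, {"tx": -26, "ty": -156, "tz": 0, "wx": 0.01, "wy": 0.12, "wz": -0.12, "gripper": 0}, {"tx": -32, "ty": -190, "tz": 0, "wx": 0.01, "wy": 0.15, "wz": -0.15, "gripper": 0}]}}

```text
time: 14.25
position: [0.5304, -0.2137, 0.0902]
tool_rot: [0.082, -2.988, 0.005]
ft_force: [0.9, 0.1, -1.5]
grip_width: 0.165
grip_force: 50.0
```

```bash
python3 tgt.py 58 80 11
```

```text
t 14.25 target [ 0.5371 -0.2834  0.0775] now [ 0.5304 -0.2137  0.0902] F [ 0.9  0.1 -1.5] [ 0.1  -0.31 -0.01] grip 0.165
go [ -4.8 -69.9  12.1] turn [ 0.0096  0.0399 -0.0512]
tip now d,lat,h [58.4 64.4 97. ] pitch 8.71 yaw 0.055
```

Call:
{"fn": "jog_arm", "kwargs": {"increments": [{"tx": -2, "ty": -35, "tz": 4, "wx": 0.0, "wy": 0.02, "wz": -0.02, "gripper": 0}, {"tx": -5, "ty": -70, "tz": 12, "wx": 0.01, "wy": 0.04, "wz": -0.051, "gripper": 0}, {"tx": -5, "ty": -70, "tz": 12, "wx": 0.01, "wy": 0.04, "wz": -0.051, "gripper": 0}, {"tx": -5, "ty": -70, "tz": 12, "wx": 0.01, "wy": 0.04, "wz": -0.051, "gripper": 0}, {"tx": -5, "ty": -70, "tz": 12, "wx": 0.01, "wy": 0.04, "wz": -0.051, "gripper": 0}]}}

```text
time: 14.67
position: [0.5375, -0.2799, 0.0767]
tool_rot: [0.157, -2.946, 0.012]
ft_force: [0.6, 0.3, -1.1]
grip_width: 0.167
grip_force: 50.0
```

```bash
python3 blue.py b2; python3 tgt.py 58 30 11
python3 - <<'E'
# lateral check against guard in the same picture
from h import *
import pickle
im=pickle.load(open("b2.pkl","rb"));g=cv2.cvtColor(im["color"],cv2.COLOR_BGR2GRAY)
yaw=.107;home=np.array([.5855,-.2782]);f=np.array([np.cos(yaw),np.sin(yaw)]);l=np.array([-f[1],f[0]])
for d in(40,52,60,75,85,95):
    ys=np.arange(-32,33,2);uv=proj(im,[np.r_[home+f*d/1000+l*y/1000,.0245 if d>64 else .021] for y in ys],1)
    print(d,np.round(uv[16]),[int(g[int(round(v)),int(round(u))]) if 0<=v<384 else -1 for u,v in uv])
cv2.imwrite("pics/b2.png",im["color"])
E
```

```text
blue box x,y,w,h,area [ 174   76  166  137 9912] cen [257.6 147.8]
t 14.72 target [ 0.5371 -0.2834  0.0275] now [ 0.5379 -0.2791  0.0772] F [0.2 0.5 0.1] [ 0.15 -0.37 -0.04] grip 0.167
go [-8.2 -4.2 49. ] turn [0.0015 0.0013 0.0008]
tip now d,lat,h [59.2  4.2 79.8] pitch 10.93 yaw 0.1079
40 [247. 302.] [26, 27, 24, 23, 15, 15, 27, 51, 49, 49, 51, 45, 94, 145, 167, 180, 185, 183, 183, 176, 171, 166, 161, 47, 51, 39, 33, 50, 51, 53, 42, 15, 19]
52 [247. 312.] [65, 67, 68, 66, 66, 67, 65, 68, 67, 66, 67, 67, 66, 68, 67, 68, 67, 66, 66, 67, 68, 68, 67, 67, 66, 66, 67, 66, 67, 67, 66, 66, 67]
60 [247. 320.] [26, 23, 22, 25, 22, 24, 29, 32, 37, 41, 41, 44, 47, 46, 47, 23, 24, 24, 25, 23, 23, 50, 48, 48, 47, 45, 43, 42, 39, 32, 33, 25, 23]
75 [247. 334.] [27, 28, 28, 31, 24, 28, 27, 26, 29, 28, 26, 28, 28, 26, 26, 28, 28, 26, 25, 28, 29, 22, 28, 26, 25, 28, 25, 29, 26, 31, 28, 28, 27]
85 [247. 342.] [24, 28, 26, 25, 25, 24, 24, 28, 27, 28, 24, 27, 29, 27, 28, 27, 28, 25, 30, 30, 25, 25, 25, 29, 26, 28, 25, 29, 26, 30, 27, 26, 26]
95 [247. 350.] [15, 21, 21, 23, 20, 20, 19, 18, 20, 19, 20, 19, 19, 20, 18, 21, 17, 18, 23, 19, 20, 24, 19, 19, 18, 21, 16, 21, 23, 17, 15, 18, 20]
```

Call:
{"fn": "jog_arm", "kwargs": {"increments": [{"tx": -2, "ty": -4, "tz": 12, "wx": 0, "wy": 0, "wz": 0, "gripper": 0}, {"tx": -4, "ty": -4, "tz": 25, "wx": 0, "wy": 0, "wz": 0, "gripper": 0}, {"tx": -8, "ty": -4, "tz": 49, "wx": 0, "wy": 0, "wz": 0, "gripper": 0}, {"tx": -8, "ty": -4, "tz": 49, "wx": 0, "wy": 0, "wz": 0, "gripper": 0}, {"tx": -8, "ty": -4, "tz": 49, "wx": 0, "wy": 0, "wz": 0, "gripper": 0}]}}

```text
time: 15.13
position: [0.5347, -0.2836, 0.0256]
tool_rot: [0.158, -2.942, 0.012]
ft_force: [0.4, 0.1, -0.5]
grip_width: 0.17
grip_force: 50.0
```

```bash
python3 tgt.py 58 13 11
python3 - <<'E'
from h import *
import pickle
for n in("scene","side"):
    e=vision.get_image(n);pickle.dump(e,open(n+"3.pkl","wb"))
    P=[.5855,-.2782]
    u,v=proj(e,[[.645,-.272,.015]],0)[0];u,v=int(u),int(v)
    i=e["color"][v-42:v+42,u-60:u+60];cv2.imwrite(f"pics/i_{n}.png",cv2.resize(i,(400,280),interpolation=cv2.INTER_CUBIC));print(n,u,v)
cv2.imwrite("pics/ii.png",np.vstack([cv2.imread("pics/i_scene.png"),cv2.imread("pics/i_side.png")]))
E
```

```text
t 15.13 target [ 0.5371 -0.2834  0.0105] now [ 0.5347 -0.2836  0.0256] F [ 0.4  0.1 -0.5] [ 0.08 -0.35 -0.02] grip 0.17
go [-5.3 -0.1 14.4] turn [ 0.0025 -0.0032  0.0006]
tip now d,lat,h [55.6  0.1 27.8] pitch 11.18 yaw 0.1076
scene 354 249
side 343 255
```

View pics/ii.png

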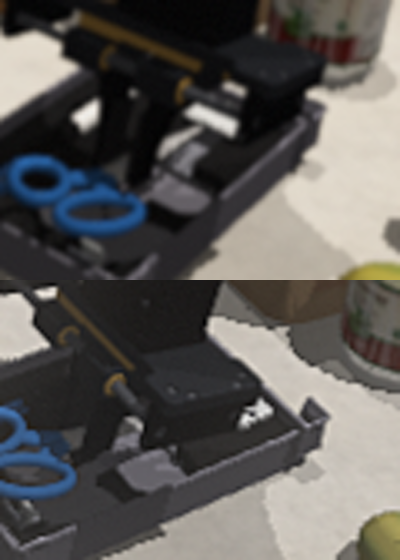

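The bows stand above the foam, the fingers are over the scoop, and the guard is ahead. Lowering the tip into the channel just short of the lip.

Call:
{"fn": "jog_arm", "kwargs": {"increments": [{"tx": -2, "ty": 0, "tz": 5, "wx": 0, "wy": 0, "wz": 0, "gripper": 0}, {"tx": -4, "ty": 0, "tz": 10, "wx": 0, "wy": 0, "wz": 0, "gripper": 0}, {"tx": -5, "ty": 0, "tz": 14, "wx": 0, "wy": 0, "wz": 0, "gripper": 0}, {"tx": -5, "ty": 0, "tz": 14, "wx": 0, "wy": 0, "wz": 0, "gripper": 0}, {"tx": -5, "ty": 0, "tz": 14, "wx": 0, "wy": 0, "wz": 0, "gripper": 0}]}}

```text
time: 15.65
position: [0.5386, -0.2845, 0.0126]
tool_rot: [0.157, -2.946, 0.014]
ft_force: [-0.3, 0.2, -0.8]
grip_width: 0.167
grip_force: 50.0
```

```bash
python3 tgt.py 75 13 11
```

```text
t 15.65 target [ 0.554  -0.2816  0.0105] now [ 0.5386 -0.2845  0.0126] F [-0.3  0.2 -0.8] [ 0.09 -0.27 -0.01] grip 0.167
go [-15.8   1.3  -0.9] turn [ 0.0007  0.0003 -0.0005]
tip now d,lat,h [59.3 -1.4 15.1] pitch 10.98 yaw 0.1065
```

Call:
{"fn": "jog_arm", "kwargs": {"increments": [{"tx": -3, "ty": 1.3, "tz": 0, "wx": 0, "wy": 0, "wz": 0, "gripper": 0}, {"tx": -6, "ty": 1.3, "tz": 0, "wx": 0, "wy": 0, "wz": 0, "gripper": 0}, {"tx": -9, "ty": 1.3, "tz": 0, "wx": 0, "wy": 0, "wz": 0, "gripper": 0}, {"tx": -12, "ty": 1.3, "tz": -0.4, "wx": 0, "wy": 0, "wz": 0, "gripper": 0}, {"tx": -16, "ty": 1.3, "tz": -0.9, "wx": 0, "wy": 0, "wz": 0, "gripper": 0}]}}

```text
time: 16.07
position: [0.5548, -0.2817, 0.0108]
tool_rot: [0.157, -2.947, 0.015]
ft_force: [-0.4, -0.7, -1.9]
grip_width: 0.168
grip_force: 50.0
```

```bash
python3 tgt.py 90 13 11
```

```text
t 16.07 target [ 0.569  -0.28    0.0105] now [ 0.5548 -0.2817  0.0108] F [-0.4 -0.7 -1.9] [ 0.15 -0.34  0.03] grip 0.168
go [-14.1   0.2  -2.4] turn [ 0.0002  0.0009 -0.0006]
tip now d,lat,h [75.7 -0.2 13.4] pitch 10.95 yaw 0.1064
```

Call:
{"fn": "jog_arm", "kwargs": {"increments": [{"tx": -3, "ty": 0.2, "tz": -0.5, "wx": 0, "wy": 0, "wz": 0, "gripper": 0}, {"tx": -6, "ty": 0.2, "tz": -1, "wx": 0, "wy": 0, "wz": 0, "gripper": 0}, {"tx": -9, "ty": 0.2, "tz": -1.5, "wx": 0, "wy": 0, "wz": 0, "gripper": 0}, {"tx": -12, "ty": 0.2, "tz": -2, "wx": 0, "wy": 0, "wz": 0, "gripper": 0}, {"tx": -14, "ty": 0.2, "tz": -2.4, "wx": 0, "wy": 0, "wz": 0, "gripper": 0}]}}

```text
time: 16.48
position: [0.569, -0.2798, 0.0104]
tool_rot: [0.157, -2.947, 0.015]
ft_force: [-0.3, -0.1, -1.2]
grip_width: 0.163
grip_force: 50.0
```

```bash
python3 tgt.py 100 12.5 10
```

```text
t 16.48 target [ 0.579  -0.2789  0.0081] now [ 0.569  -0.2798  0.0104] F [-0.3 -0.1 -1.2] [ 0.15 -0.31 -0.04] grip 0.163
go [-10.2  -0.1   0.4] turn [ 0.0003 -0.0164 -0.0004]
tip now d,lat,h [90.1  0.1 13.1] pitch 10.94 yaw 0.1066
```

Call:
{"fn": "jog_arm", "kwargs": {"increments": [{"tx": -2, "ty": 0, "tz": 0, "wx": 0, "wy": -0.003, "wz": 0, "gripper": 0}, {"tx": -4, "ty": 0, "tz": 0, "wx": 0, "wy": -0.006, "wz": 0, "gripper": 0}, {"tx": -6, "ty": 0, "tz": 0, "wx": 0, "wy": -0.01, "wz": 0, "gripper": 0}, {"tx": -8, "ty": 0, "tz": 0, "wx": 0, "wy": -0.013, "wz": 0, "gripper": 0}, {"tx": -10, "ty": 0, "tz": 0.3, "wx": 0, "wy": -0.016, "wz": 0, "gripper": 0}]}}

```text
time: 16.9
position: [0.5784, -0.279, 0.0084]
tool_rot: [0.157, -2.963, 0.014]
ft_force: [-0.1, 0.7, -0.4]
grip_width: 0.165
grip_force: 50.0
```

```bash
python3 tgt.py 103 12 9
```

```text
t 16.9 target [ 0.582  -0.2786  0.0058] now [ 0.5784 -0.279   0.0084] F [-0.1  0.7 -0.4] [ 0.14 -0.27 -0.01] grip 0.165
go [-4.1  0.1  1.9] turn [ 0.0002 -0.0176 -0.0008]
tip now d,lat,h [99.4 -0.1 12.7] pitch 10.01 yaw 0.1062
```

Call:
{"fn": "jog_arm", "kwargs": {"increments": [{"tx": -0.6, "ty": 0, "tz": 0, "wx": 0, "wy": 0, "wz": 0, "gripper": 0}, {"tx": -1.2, "ty": 0, "tz": 0, "wx": 0, "wy": 0, "wz": 0, "gripper": 0}, {"tx": -1.8, "ty": 0, "tz": 0, "wx": 0, "wy": 0, "wz": 0, "gripper": 0}, {"tx": -2.4, "ty": 0, "tz": 0, "wx": 0, "wy": 0, "wz": 0, "gripper": 0}, {"tx": -3, "ty": 0, "tz": 0, "wx": 0, "wy": 0, "wz": 0, "gripper": 0}]}}

```text
time: 17.32
position: [0.5798, -0.2789, 0.0076]
tool_rot: [0.157, -2.96, 0.013]
ft_force: [-3.6, -0.1, -0.1]
grip_width: 0.168
grip_force: 50.0
```

```bash
python3 tgt.py 103 11 9
```

```text
t 17.32 target [ 0.582  -0.2786  0.0048] now [ 0.5798 -0.2789  0.0076] F [-3.6 -0.1 -0.1] [ 0.08  0.59 -0.03] grip 0.168
go [-2.7  0.1  2.4] turn [ 0.0007 -0.0207 -0.001 ]
tip now d,lat,h [100.9  -0.2  11.6] pitch 10.19 yaw 0.106
```

The tip has reached the closed end (-3.6 N). Backing off slightly and swinging down to about 5.5 degrees.

```bash
python3 tgt.py 100 12 5.5
```

```text
t 17.32 target [ 0.5796 -0.2788 -0.0007] now [ 0.5798 -0.2789  0.0076] F [-3.6 -0.1 -0.1] [ 0.08  0.59 -0.03] grip 0.168
go [-1.3  0.1  8.2] turn [ 0.0007 -0.0818 -0.001 ]
tip now d,lat,h [100.9  -0.2  11.6] pitch 10.19 yaw 0.106
```

Call:
{"fn": "jog_arm", "kwargs": {"increments": [{"tx": 1.5, "ty": 0, "tz": 0.5, "wx": 0, "wy": -0.005, "wz": 0, "gripper": 0}, {"tx": 1.0, "ty": 0, "tz": 2.5, "wx": 0, "wy": -0.025, "wz": 0, "gripper": 0}, {"tx": 0.7, "ty": 0, "tz": 4.5, "wx": 0, "wy": -0.045, "wz": 0, "gripper": 0}, {"tx": 0.4, "ty": 0, "tz": 6.5, "wx": 0, "wy": -0.065, "wz": 0, "gripper": 0}, {"tx": 0.2, "ty": 0, "tz": 8.2, "wx": 0, "wy": -0.081, "wz": 0, "gripper": 0}]}}

```text
time: 17.73
position: [0.5801, -0.2788, -0.0002]
tool_rot: [0.162, -3.046, 0.008]
ft_force: [-0.1, -0.3, -1.3]
grip_width: 0.168
grip_force: 50.0
```

```bash
python3 tgt.py 100 12.5 4
```

```text
t 17.73 target [ 0.58   -0.2788 -0.003 ] now [ 5.801e-01 -2.788e-01 -2.000e-04] F [-0.1 -0.3 -1.3] [ 0.13 -0.22 -0.04] grip 0.168
go [-0.2  0.   2.8] turn [-0.0001 -0.0218 -0.0006]
tip now d,lat,h [ 1.004e+02 -1.000e-01  1.300e+01] pitch 5.25 yaw 0.1063
```

Call:
{"fn": "jog_arm", "kwargs": {"increments": [{"tx": 0, "ty": 0, "tz": 1, "wx": 0, "wy": -0.006, "wz": 0, "gripper": 0}, {"tx": 0, "ty": 0, "tz": 2, "wx": 0, "wy": -0.012, "wz": 0, "gripper": 0}, {"tx": 0, "ty": 0, "tz": 3, "wx": 0, "wy": -0.022, "wz": 0, "gripper": 0}, {"tx": 0, "ty": 0, "tz": 3, "wx": 0, "wy": -0.022, "wz": 0, "gripper": 0}, {"tx": 0, "ty": 0, "tz": 3, "wx": 0, "wy": -0.022, "wz": 0, "gripper": 0}]}}

```text
time: 18.15
position: [0.579, -0.279, -0.0033]
tool_rot: [0.163, -3.065, 0.006]
ft_force: [-0.4, -0.3, -1.1]
grip_width: 0.164
grip_force: 50.0
```

```bash
python3 tgt.py 100 12.5 4;python3 blue.py b3
```

```text
t 18.15 target [ 0.58   -0.2788 -0.003 ] now [ 0.579  -0.279  -0.0033] F [-0.4 -0.3 -1.1] [-0.03 -0.02 -0.01] grip 0.164
go [-1.   0.1 -0.4] turn [ 0.0002 -0.0027 -0.0009]
tip now d,lat,h [99.  -0.2 11.8] pitch 4.15 yaw 0.1061
blue box x,y,w,h,area [ 173   76  158  136 9106] cen [249.7 144.4]
```

Call:
{"fn": "jog_arm", "kwargs": {"increments": [{"tx": 0, "ty": 0, "tz": 0, "wx": 0, "wy": 0, "wz": 0, "gripper": 0.36}, {"tx": 0, "ty": 0, "tz": 0, "wx": 0, "wy": 0, "wz": 0, "gripper": 0.36}, {"tx": 0, "ty": 0, "tz": 0, "wx": 0, "wy": 0, "wz": 0, "gripper": 0.36}, {"tx": 0, "ty": 0, "tz": 0, "wx": 0, "wy": 0, "wz": 0, "gripper": 0.36}, {"tx": 0, "ty": 0, "tz": 0, "wx": 0, "wy": 0, "wz": 0, "gripper": 0.36}]}}

```text
time: 18.62
position: [0.5797, -0.2786, -0.0031]
tool_rot: [0.164, -3.066, 0.006]
ft_force: [0.9, -0.0, -0.0]
grip_width: 0.35
grip_force: 0.0
```

Call:
{"fn": "jog_arm", "kwargs": {"increments": [{"tx": 0, "ty": 0, "tz": -10, "wx": 0, "wy": 0, "wz": 0, "gripper": 0.36}, {"tx": 0, "ty": 0, "tz": -40, "wx": 0, "wy": 0, "wz": 0, "gripper": 0.36}, {"tx": 0, "ty": 0, "tz": -70, "wx": 0, "wy": 0, "wz": 0, "gripper": 0}, {"tx": 0, "ty": 0, "tz": -90, "wx": 0, "wy": 0, "wz": 0, "gripper": 0}, {"tx": 0, "ty": 0, "tz": -90, "wx": 0, "wy": -0.07, "wz": 0, "gripper": 0}], "grip_force": 20}}

```text
time: 19.03
position: [0.5927, -0.2774, 0.0928]
tool_rot: [-0.173, 3.128, -0.005]
ft_force: [2.1, -0.4, -0.2]
grip_width: 0.212
grip_force: 0.0
```

```bash
cat > locate.py <<'E'
# scissors bows relative to tray home from a wrist picture, for assumed heights
from sc import *
n=sys.argv[1];im=vision.get_image("wrist");pickle.dump(im,open(n+".pkl","wb"));cv2.imwrite(f"pics/{n}.png",im["color"])
yaw=.107;home=np.array([.5855,-.2782]);f=np.array([np.cos(yaw),np.sin(yaw)]);l=np.array([-f[1],f[0]])
c=proj(im,[np.r_[home-f*.07,.02]],1)[0];print("expected bow px",c)
hsv=cv2.cvtColor(im["color"],cv2.COLOR_BGR2HSV);m=cv2.inRange(hsv,(95,110,30),(125,255,255))
k,L,st,cc=cv2.connectedComponentsWithStats(m)
for b in range(1,k):
    if st[b,4]<300: continue
    ys,xs=np.nonzero(L==b)
    for z in(.016,.03):
        Q=np.array([onplane(im,x,y,z,1)[:2] for x,y in zip(xs,ys)])-home;u=Q@f*1000;v=Q@l*1000
        print(b,st[b],"z",z,"x %.1f..%.1f  y %.1f..%.1f"%(u.min(),u.max(),v.min(),v.max()))
E
python3 locate.py l1; python3 st.py
```

```text
expected bow px [251.58746389 103.0849705 ]
1 [ 326   49   18   83 1130] z 0.016 x -120.6..-47.4  y 65.2..80.7
1 [ 326   49   18   83 1130] z 0.03 x -118.1..-48.9  y 61.7..76.3
2 [ 201   71  102   87 3735] z 0.016 x -98.0..-22.3  y -44.2..44.1
2 [ 201   71  102   87 3735] z 0.03 x -96.8..-25.1  y -41.7..41.7
19.08 [ 0.5869 -0.2794  0.0906] toolx [-0.9944 -0.1057 -0.0069] tooly [-0.1057  0.9944 -0.0028] toolz [ 0.0072 -0.0021 -1.    ] grip 0.172 0.0 F [-4.4 -0.1 -0.6] [ 0.09  0.38 -0.03] q [ 0.41  0.38 -0.    1.59 -0.    1.16  2.08]
```

```bash
python3 st.py .5059 -.3049 .030 .107 0
```

```text
19.08 [ 0.5869 -0.2794  0.0906] toolx [-0.9944 -0.1057 -0.0069] tooly [-0.1057  0.9944 -0.0028] toolz [ 0.0072 -0.0021 -1.    ] grip 0.172 0.0 F [-4.4 -0.1 -0.6] [ 0.09  0.38 -0.03] q [ 0.41  0.38 -0.    1.59 -0.    1.16  2.08]
to go tool mm [ 83.7 -16.6  60.1]
turn [-0.0028  0.0069 -0.0011] toolz [-0.  0. -1.]
```

Call:
{"fn": "jog_arm", "kwargs": {"increments": [{"tx": 40, "ty": -8, "tz": 0, "wx": -0.003, "wy": 0.004, "wz": 0, "gripper": 0}, {"tx": 81, "ty": -17, "tz": 10, "wx": -0.003, "wy": 0.004, "wz": 0, "gripper": 0}, {"tx": 83, "ty": -17, "tz": 40, "wx": -0.003, "wy": 0.004, "wz": 0, "gripper": 0}, {"tx": 83, "ty": -17, "tz": 58, "wx": -0.003, "wy": 0.004, "wz": 0, "gripper": 0}, {"tx": 83, "ty": -17, "tz": 58, "wx": -0.003, "wy": 0.004, "wz": 0, "gripper": 0}]}}

```text
time: 19.5
position: [0.5006, -0.3028, 0.0249]
tool_rot: [0.163, -3.124, -0.011]
ft_force: [-1.1, -0.2, 0.1]
grip_width: 0.005
grip_force: 0.0
```

```bash
python3 st.py .5059 -.3049 .012 .107 0
```

```text
19.5 [ 0.5006 -0.3028  0.0249] toolx [-0.9945 -0.1043  0.0134] tooly [-0.1042  0.9945  0.0076] toolz [-0.0141  0.0062 -0.9999] grip 0.005 0.0 F [-1.1 -0.2  0.1] [0.17 0.02 0.01] q [ 0.48  0.34  0.02  1.79 -0.01  1.02  2.18]
to go tool mm [-5.2 -2.7 12.8]
turn [ 0.0076 -0.0134 -0.0025] toolz [-0.  0. -1.]
```

Call:
{"fn": "jog_arm", "kwargs": {"increments": [{"tx": 0, "ty": 0, "tz": 0, "wx": 0, "wy": 0, "wz": 0, "gripper": 0}, {"tx": 0, "ty": 0, "tz": 2, "wx": 0, "wy": 0, "wz": 0, "gripper": 0}, {"tx": 0, "ty": 0, "tz": 4, "wx": 0, "wy": 0, "wz": 0, "gripper": 0}, {"tx": 0, "ty": 0, "tz": 6, "wx": 0, "wy": 0, "wz": 0, "gripper": 0}, {"tx": 0, "ty": 0, "tz": 6, "wx": 0, "wy": 0, "wz": 0, "gripper": 0}]}}

```text
time: 19.92
position: [0.5054, -0.3038, 0.023]
tool_rot: [0.168, -3.131, -0.004]
ft_force: [0.5, 0.2, 0.9]
grip_width: 0.002
grip_force: 0.0
```

```bash
python3 st.py .5059 -.3049 .012 .107 0
```

```text
19.92 [ 0.5054 -0.3038  0.023 ] toolx [-0.9943 -0.1067  0.0056] tooly [-0.1067  0.9943  0.0029] toolz [-0.0059  0.0023 -1.    ] grip 0.002 0.0 F [0.5 0.2 0.9] [ 0.11 -0.03  0.  ] q [ 0.48  0.35  0.02  1.79 -0.01  1.01  2.18]
to go tool mm [-0.4 -1.2 11. ]
turn [ 0.0029 -0.0056 -0.0001] toolz [-0.  0. -1.]
```

Placed well. Pressing down in steps.

Call:
{"fn": "jog_arm", "kwargs": {"increments": [{"tx": -0.4, "ty": -1, "tz": 3, "wx": 0, "wy": -0.003, "wz": 0, "gripper": 0}, {"tx": -0.4, "ty": -1, "tz": 6, "wx": 0, "wy": -0.003, "wz": 0, "gripper": 0}, {"tx": -0.4, "ty": -1, "tz": 8, "wx": 0, "wy": -0.003, "wz": 0, "gripper": 0}, {"tx": -0.4, "ty": -1, "tz": 10, "wx": 0, "wy": -0.003, "wz": 0, "gripper": 0}, {"tx": -0.4, "ty": -1, "tz": 11, "wx": 0, "wy": -0.003, "wz": 0, "gripper": 0}]}}

```text
time: 20.33
position: [0.505, -0.3046, 0.0112]
tool_rot: [0.167, -3.133, -0.005]
ft_force: [-0.2, -0.0, 0.6]
grip_width: 0.006
grip_force: 0.0
```

Call:
{"fn": "jog_arm", "kwargs": {"increments": [{"tx": 0, "ty": 0, "tz": 1, "wx": 0, "wy": 0, "wz": 0, "gripper": 0}, {"tx": 0, "ty": 0, "tz": 2, "wx": 0, "wy": 0, "wz": 0, "gripper": 0}, {"tx": 0, "ty": 0, "tz": 3, "wx": 0, "wy": 0, "wz": 0, "gripper": 0}, {"tx": 0, "ty": 0, "tz": 4, "wx": 0, "wy": 0, "wz": 0, "gripper": 0}, {"tx": 0, "ty": 0, "tz": 4, "wx": 0, "wy": 0, "wz": 0, "gripper": 0}]}}

```text
time: 20.75
position: [0.5054, -0.3054, 0.0084]
tool_rot: [0.166, -3.134, -0.003]
ft_force: [-1.7, 0.2, 5.4]
grip_width: 0.009
grip_force: 2.2
```

Call:
{"fn": "jog_arm", "kwargs": {"increments": [{"tx": 0, "ty": 0, "tz": 1, "wx": 0, "wy": 0, "wz": 0, "gripper": 0}, {"tx": 0, "ty": 0, "tz": 2, "wx": 0, "wy": 0, "wz": 0, "gripper": 0}, {"tx": 0, "ty": 0, "tz": 3, "wx": 0, "wy": 0, "wz": 0, "gripper": 0}, {"tx": 0, "ty": 0, "tz": 4, "wx": 0, "wy": 0, "wz": 0, "gripper": 0}, {"tx": 0, "ty": 0, "tz": 5, "wx": 0, "wy": 0, "wz": 0, "gripper": 0}]}}

```text
time: 21.17
position: [0.5052, -0.3052, 0.0025]
tool_rot: [0.166, -3.134, -0.004]
ft_force: [-0.4, 0.3, 1.1]
grip_width: 0.006
grip_force: 0.0
```

Call:
{"fn": "jog_arm", "kwargs": {"increments": [{"tx": 0, "ty": 0, "tz": 1, "wx": 0, "wy": 0, "wz": 0, "gripper": 0}, {"tx": 0, "ty": 0, "tz": 2, "wx": 0, "wy": 0, "wz": 0, "gripper": 0}, {"tx": 0, "ty": 0, "tz": 3, "wx": 0, "wy": 0, "wz": 0, "gripper": 0}, {"tx": 0, "ty": 0, "tz": 4, "wx": 0, "wy": 0, "wz": 0, "gripper": 0}, {"tx": 0, "ty": 0, "tz": 4, "wx": 0, "wy": 0, "wz": 0, "gripper": 0}]}}

```text
time: 21.58
position: [0.5053, -0.3041, -0.001]
tool_rot: [0.167, -3.134, -0.006]
ft_force: [-1.8, 1.1, 4.3]
grip_width: -0.0
grip_force: 2.3
```

Call:
{"fn": "jog_arm", "kwargs": {"increments": [{"tx": 0, "ty": 0, "tz": 0.7, "wx": 0, "wy": 0, "wz": 0, "gripper": 0}, {"tx": 0, "ty": 0, "tz": 1.4, "wx": 0, "wy": 0, "wz": 0, "gripper": 0}, {"tx": 0, "ty": 0, "tz": 2, "wx": 0, "wy": 0, "wz": 0, "gripper": 0}, {"tx": 0, "ty": 0, "tz": 2, "wx": 0, "wy": 0, "wz": 0, "gripper": 0}, {"tx": 0, "ty": 0, "tz": 2, "wx": 0, "wy": 0, "wz": 0, "gripper": 0}]}}

```text
time: 22.0
position: [0.5053, -0.3041, -0.0011]
tool_rot: [0.167, -3.134, -0.006]
ft_force: [-5.1, 3.4, 16.0]
grip_width: 0.006
grip_force: 8.0
```

Call:
{"fn": "jog_arm", "kwargs": {"increments": [{"tx": 0, "ty": 0, "tz": 0.7, "wx": 0, "wy": 0, "wz": 0, "gripper": 0}, {"tx": 0, "ty": 0, "tz": 1.4, "wx": 0, "wy": 0, "wz": 0, "gripper": 0}, {"tx": 0, "ty": 0, "tz": 2, "wx": 0, "wy": 0, "wz": 0, "gripper": 0}, {"tx": 0, "ty": 0, "tz": 2, "wx": 0, "wy": 0, "wz": 0, "gripper": 0}, {"tx": 0, "ty": 0, "tz": 2, "wx": 0, "wy": 0, "wz": 0, "gripper": 0}]}}

```text
time: 22.42
position: [0.5053, -0.3041, -0.0012]
tool_rot: [0.167, -3.133, -0.007]
ft_force: [-10.3, 6.4, 26.9]
grip_width: 0.011
grip_force: 13.7
```

Call:
{"fn": "jog_arm", "kwargs": {"increments": [{"tx": 0, "ty": 0, "tz": -4, "wx": 0, "wy": 0, "wz": 0, "gripper": 0}, {"tx": 0, "ty": 0, "tz": -10, "wx": 0, "wy": 0, "wz": 0, "gripper": 0}, {"tx": -30, "ty": 0, "tz": -40, "wx": 0, "wy": 0, "wz": 0, "gripper": 0}, {"tx": -60, "ty": 8, "tz": -70, "wx": 0, "wy": 0, "wz": 0, "gripper": 0.6}, {"tx": -85, "ty": 17, "tz": -100, "wx": 0, "wy": 0, "wz": 0, "gripper": 0.6}]}}

```text
time: 22.83
position: [0.588, -0.2795, 0.0941]
tool_rot: [0.164, -3.133, -0.005]
ft_force: [1.7, -0.7, -0.1]
grip_width: 0.087
grip_force: 0.0
```

```bash
python3 locate.py l2; python3 st.py
python3 - <<'E'
from sc import *
# catch region look: profile along tray x behind the large bow
yaw=.107;home=np.array([.5855,-.2782]);f=np.array([np.cos(yaw),np.sin(yaw)]);l=np.array([-f[1],f[0]])
for n in("l1","l2"):
    im=pickle.load(open(n+".pkl","rb"));g=cv2.cvtColor(im["color"],cv2.COLOR_BGR2GRAY)
    for z in(.022,):
        for y in(-22,-18,-14):
            xs=np.arange(-116,-84,1.5);uv=proj(im,[np.r_[home+f*x/1000+l*y/1000,z] for x in xs],1)
            print(n,y,[int(g[int(round(v)),int(round(u))]) for u,v in uv])
E
```

```text
expected bow px [252.29367536 109.81836666]
1 [ 328   56   22   90 1266] z 0.016 x -120.1..-39.8  y 67.4..86.7
1 [ 328   56   22   90 1266] z 0.03 x -117.8..-41.7  y 63.7..82.0
2 [ 204   81  102   82 3476] z 0.016 x -95.6..-23.3  y -42.7..46.7
2 [ 204   81  102   82 3476] z 0.03 x -94.6..-26.2  y -40.5..44.1
22.88 [ 0.5984 -0.2752  0.1021] toolx [-0.9937 -0.1116 -0.011 ] tooly [-1.116e-01  9.938e-01  7.000e-04] toolz [ 0.0108  0.0019 -0.9999] grip 0.124 0.0 F [7.4 2.6 5.8] [ 0.23 -0.59 -0.02] q [ 0.4   0.39 -0.01  1.56 -0.    1.18  2.08]
l1 -22 [46, 83, 107, 49, 79, 112, 134, 134, 139, 152, 122, 125, 124, 83, 97, 107, 103, 93, 75, 67, 70, 68]
l1 -18 [53, 87, 102, 48, 44, 119, 136, 125, 136, 149, 119, 122, 103, 86, 101, 102, 96, 72, 81, 147, 141, 137]
l1 -14 [50, 85, 102, 49, 51, 67, 65, 66, 120, 150, 120, 122, 107, 81, 97, 103, 100, 85, 125, 141, 141, 138]
l2 -22 [43, 65, 73, 66, 84, 101, 102, 88, 110, 116, 119, 108, 104, 109, 100, 103, 90, 91, 87, 96, 104, 115]
l2 -18 [44, 64, 75, 64, 80, 95, 116, 114, 141, 142, 139, 133, 131, 130, 125, 119, 114, 102, 119, 124, 122, 115]
l2 -14 [40, 66, 78, 64, 64, 83, 75, 72, 97, 112, 118, 124, 119, 131, 124, 120, 115, 107, 111, 120, 122, 131]
```

Call:
{"fn": "jog_arm", "kwargs": {"increments": [{"tx": 0, "ty": 0, "tz": 0, "wx": 0, "wy": 0, "wz": 0, "gripper": 1.0}, {"tx": 0, "ty": 0, "tz": 0, "wx": 0, "wy": 0, "wz": 0, "gripper": 1.0}, {"tx": 0, "ty": 0, "tz": 0, "wx": 0, "wy": 0, "wz": 0, "gripper": 1.0}, {"tx": 0, "ty": 0, "tz": 0, "wx": 0, "wy": 0, "wz": 0, "gripper": 1.0}, {"tx": 0, "ty": 0, "tz": 0, "wx": 0, "wy": 0, "wz": 0, "gripper": 1.0}]}}

```text
time: 23.3
position: [0.5861, -0.2799, 0.0925]
tool_rot: [0.164, -3.131, -0.006]
ft_force: [-0.1, 0.5, 1.1]
grip_width: 0.499
grip_force: 0.0
```

```bash
python3 locate.py l3; python3 st.py
python3 - <<'E'
from sc import *
yaw=.107;home=np.array([.5855,-.2782]);f=np.array([np.cos(yaw),np.sin(yaw)]);l=np.array([-f[1],f[0]])
for n in("l1","l3"):
    im=pickle.load(open(n+".pkl","rb"))
    hsv=cv2.cvtColor(im["color"],cv2.COLOR_BGR2HSV);m=cv2.inRange(hsv,(95,110,30),(125,255,255));g=cv2.cvtColor(im["color"],cv2.COLOR_BGR2GRAY)
    for y in(-24,-20,-18,-14):
        xs=np.arange(-112,-80,1.5);uv=np.round(proj(im,[np.r_[home+f*x/1000+l*y/1000,.021] for x in xs],1)).astype(int)
        print(n,y,["%d%s"%(g[v,u],"B" if m[v,u] else "") for u,v in uv])
for n in("scene","side"):
    r=[vision.spot_in(n,t) for t in("upper_tray","handle","tomato","onion")];print(n,[[(np.round(d["bbox"]).astype(int).tolist(),round(d["conf"],2)) for d in q[:1]] for q in r])
E
```

```text
expected bow px [252.52460228 112.30269285]
1 [ 326   58   19   82 1151] z 0.016 x -121.0..-47.6  y 65.5..81.2
1 [ 326   58   19   82 1151] z 0.03 x -118.7..-49.2  y 61.8..76.7
2 [ 203   82   99   83 3350] z 0.016 x -96.6..-23.9  y -43.4..42.6
2 [ 203   82   99   83 3350] z 0.03 x -95.7..-26.9  y -41.2..40.2
23.35 [ 0.5864 -0.2798  0.0928] toolx [-0.9945 -0.1047  0.0052] tooly [-0.1046  0.9945  0.004 ] toolz [-0.0056  0.0035 -1.    ] grip 0.543 0.0 F [-0.   0.7  0.1] [ 0.11 -0.   -0.03] q [ 0.4   0.39  0.    1.58 -0.    1.18  2.08]
l1 -24 ['81', '46', '64', '73', '73', '74', '72', '71', '72', '75', '72', '89B', '95B', '103B', '100B', '96B', '78B', '62B', '71', '72', '70', '74']
l1 -20 ['78', '42', '122', '138', '140', '139', '149', '140', '121', '113', '85B', '94B', '102B', '97B', '80B', '64B', '68', '114', '137', '138', '141', '143']
l1 -18 ['73', '44', '119', '136', '132', '136', '149', '138', '121', '103', '86B', '96B', '100B', '96B', '72B', '63', '130', '141', '137', '137', '137', '139']
l1 -14 ['71', '51', '67', '65', '65', '120', '150', '137', '121', '107', '81B', '91B', '101B'
[... 244 characters left out ...]
', '140', '139', '131', '151', '118', '122', '125', '124', '104B', '104B', '98B', '76B', '103', '140', '139', '135', '139', '143', '143']
l3 -18 ['44', '47', '125', '118', '114', '117', '153', '119', '122', '124', '126', '109B', '104B', '96B', '77B', '146', '142', '141', '138', '138', '138', '138']
l3 -14 ['44', '50', '56', '58', '55', '100', '154', '119', '123', '123', '125', '105B', '100B', '102B', '93B', '119', '142', '141', '140', '140', '141', '141']
scene [[([152, 158, 251, 212], 0.59)], [([149, 155, 249, 214], 0.68)], [([262, 173, 290, 199], 0.93)], [([298, 246, 346, 274], 0.71)]]
side [[([193, 132, 286, 188], 0.92)], [([192, 132, 291, 187], 0.76)], [([295, 164, 313, 187], 0.72)], []]
```

Step 1 looks done: the catch is back at rest, overlapping the bow's rear by 3 mm, and the bows are centred to 0.4 mm. On to the upper tray.

Call:
{"fn": "jog_arm", "kwargs": {"increments": [{"tx": 0, "ty": 0, "tz": -41, "wx": 0, "wy": 0, "wz": 0, "gripper": 1.0}, {"tx": -3, "ty": 25, "tz": -75, "wx": 0, "wy": 0, "wz": -0.01, "gripper": 1.0}, {"tx": -5, "ty": 55, "tz": -105, "wx": 0, "wy": 0, "wz": -0.02, "gripper": 1.0}, {"tx": -7, "ty": 92, "tz": -120, "wx": 0, "wy": 0, "wz": -0.03, "gripper": 1.0}, {"tx": -9, "ty": 132, "tz": -130, "wx": 0, "wy": 0, "wz": -0.04, "gripper": 1.0}]}}

```text
time: 24.17
position: [0.5843, -0.1477, 0.2278]
tool_rot: [-0.226, 3.132, 0.002]
ft_force: [0.7, -0.3, -0.9]
grip_width: 1.002
grip_force: 0.0
```

Call:
{"fn": "jog_arm", "kwargs": {"increments": [{"tx": -2, "ty": 40, "tz": -10, "wx": 0, "wy": 0, "wz": -0.01, "gripper": 1.0}, {"tx": -4, "ty": 80, "tz": -20, "wx": 0, "wy": 0, "wz": -0.02, "gripper": 1.0}, {"tx": -6, "ty": 120, "tz": -30, "wx": 0, "wy": 0, "wz": -0.02, "gripper": 1.0}, {"tx": -8, "ty": 160, "tz": -35, "wx": 0, "wy": 0, "wz": -0.02, "gripper": 1.0}, {"tx": -10, "ty": 200, "tz": -40, "wx": 0, "wy": 0, "wz": -0.02, "gripper": 1.0}]}}

```text
time: 24.58
position: [0.5638, 0.0537, 0.2661]
tool_rot: [0.261, -3.129, -0.005]
ft_force: [0.9, 0.7, 0.2]
grip_width: 1.003
grip_force: 0.0
```

Call:
{"fn": "jog_arm", "kwargs": {"increments": [{"tx": -2, "ty": 40, "tz": 0, "wx": 0, "wy": 0, "wz": 0, "gripper": 1.0}, {"tx": -4, "ty": 80, "tz": 0, "wx": 0, "wy": 0, "wz": 0, "gripper": 1.0}, {"tx": -6, "ty": 120, "tz": 0, "wx": 0, "wy": 0, "wz": 0, "gripper": 1.0}, {"tx": -8, "ty": 160, "tz": 0, "wx": 0, "wy": 0, "wz": 0, "gripper": 1.0}, {"tx": -9, "ty": 178, "tz": 0, "wx": 0, "wy": 0, "wz": 0, "gripper": 1.0}]}}

```text
time: 25.0
position: [0.5411, 0.2359, 0.2659]
tool_rot: [0.273, -3.126, -0.011]
ft_force: [-0.4, 0.5, 0.0]
grip_width: 1.004
grip_force: 0.0
```

Call:
{"fn": "jog_arm", "kwargs": {"increments": [{"tx": 0, "ty": 0, "tz": 0, "wx": 0, "wy": 0, "wz": 0, "gripper": 1.0}, {"tx": 0, "ty": 0, "tz": 0, "wx": 0, "wy": 0, "wz": 0, "gripper": 1.0}, {"tx": 0, "ty": 0, "tz": 0, "wx": 0, "wy": 0, "wz": 0, "gripper": 1.0}, {"tx": 0, "ty": 0, "tz": 0, "wx": 0, "wy": 0, "wz": 0, "gripper": 1.0}, {"tx": 0, "ty": 0, "tz": 0, "wx": 0, "wy": 0, "wz": 0, "gripper": 1.0}]}}

```text
time: 25.42
position: [0.5442, 0.2268, 0.2656]
tool_rot: [0.256, -3.128, -0.004]
ft_force: [0.3, 0.3, -0.8]
grip_width: 1.001
grip_force: 0.0
```

```bash
python3 shot.py u1 upper_tray handle brush; python3 st.py
python3 - <<'E'
from fit import *
im=pickle.load(open("u1.pkl","rb"))
parts=[(rect(.119,.079,.044,.03),1)]
for p0 in([.552,.237,.166],[.558,.239,.166]):
    print("outer",fit(im,1,p0,parts,mask=lambda uv:uv[:,1]<212))
for n in("scene","side"):
    k=pickle.load(open(n+".pkl","rb"))
    print(n,"bar top",fit(k,0,[.555,.237,.166],[(rect(.059,.008,.092,.004),1)]))
# bar profile in wrist, rectified at z=.092 and .044 across tray y
g=cv2.cvtColor(im["color"],cv2.COLOR_BGR2GRAY)
c=np.array([.555,.237]);yaw=.166;f=np.array([np.cos(yaw),np.sin(yaw)]);l=np.array([-f[1],f[0]])
for z,rng in((.092,np.arange(-24,25,2)),(.044,np.arange(-90,-66,1.5)),(.044,np.arange(66,90,1.5))):
    for x in(-50,-30,-10,10,30):
        uv=np.round(proj(im,[np.r_[c+f*x/1000+l*y/1000,z] for y in rng],1)).astype(int);print(z,x,uv[0],[int(g[v,u]) for u,v in uv])
E
```

```text
upper_tray [([193, 78, 323, 249], 0.71), ([0, 64, 37, 207], 0.39)]
handle [([189, 74, 321, 253], 0.91)]
brush [([204, 115, 242, 219], 0.97)]
25.62 [0.5438 0.228  0.2656] [ 0.2588 -3.1279 -0.0047] [-0.15  0.19 -0.34  1.5   0.06  1.47  1.25] [-0.1 -0.  -0.2]
25.62 [0.5438 0.228  0.2656] toolx [-0.9864 -0.1644  0.0028] tooly [-0.1644  0.9864  0.0033] toolz [-0.0033  0.0028 -1.    ] grip 1.002 0.0 F [-0.1 -0.  -0.2] [ 0.1  -0.03  0.  ] q [-0.15  0.19 -0.34  1.5   0.06  1.47  1.25]
outer (array([0.5555634 , 0.23534065, 0.14973743]), np.float64(-39.69422743055556))
outer (array([0.5555345 , 0.23528556, 0.14891256]), np.float64(-39.701382107204864))
scene bar top (array([0.54577311, 0.21658002, 0.02148519]), np.float64(-17.0352978515625))
side bar top (array([0.57678514, 0.21579236, 0.20790598]), np.float64(-11.750615234375))
0.092 -50 [237 136] [155, 140, 77, 61, 64, 65, 64, 58, 63, 63, 63, 63, 63, 60, 56, 64, 64, 63, 63, 92, 92, 91, 90, 90, 90]
0.092 -30 [238 152] [180, 177, 128, 62, 64, 63, 56, 57, 62, 64, 65, 62, 61, 59, 59, 62, 63, 61, 63, 88, 85, 148, 150, 149, 149]
0.092 -10 [238 169
[... 641 characters left out ...]
6, 46, 49, 67, 80, 134, 137, 136]
0.044 10 [193 175] [222, 224, 228, 201, 141, 190, 147, 94, 47, 48, 57, 68, 95, 146, 139, 140]
0.044 30 [194 189] [219, 221, 225, 150, 141, 165, 142, 40, 50, 47, 66, 92, 88, 129, 167, 173]
0.044 -50 [305 132] [48, 46, 63, 47, 59, 94, 90, 83, 150, 200, 124, 126, 125, 126, 124, 187]
0.044 -30 [304 147] [68, 59, 58, 58, 71, 142, 145, 117, 126, 231, 225, 221, 221, 220, 219, 219]
0.044 -10 [304 161] [57, 59, 59, 68, 125, 150, 144, 112, 206, 224, 222, 221, 220, 222, 222, 222]
0.044 10 [303 175] [56, 60, 58, 65, 112, 147, 143, 122, 188, 226, 220, 220, 220, 220, 217, 217]
0.044 30 [303 188] [61, 58, 62, 108, 148, 143, 127, 114, 192, 227, 224, 225, 224, 223, 222, 220]
```

Run:
```python
from fit import *
ims={"u1":pickle.load(open("u1.pkl","rb")),"scene":pickle.load(open("scene.pkl","rb")),"side":pickle.load(open("side.pkl","rb"))}
def edges(p,o,k=5):
    d=np.gradient(p);return [(round(float(o[j]),1),int(d[j])) for j in range(1,len(d)-1) if abs(d[j])>k and abs(d[j])>=abs(d[j-1]) and abs(d[j])>abs(d[j+1])]
def run(c,yaw,jobs,which):
    f=np.array([np.cos(yaw),np.sin(yaw)]);l=np.array([-f[1],f[0]])
    for n in which:
        im=ims[n];g=cv2.cvtColor(im["color"],cv2.COLOR_BGR2GRAY).astype(np.float32)
        for name,xs,ys,z in jobs:
            P=[np.r_[c+f*x/1000+l*y/1000,z] for x in xs for y in ys];uv=proj(im,P,n=="u1")
            if (uv[:,1]>383).any() or (uv<0).any(): print(n,name,"out");continue
            q=samp(g,uv).reshape(len(xs),len(ys));print(n,name,edges(q.mean(1),xs) if len(xs)>len(ys) else edges(q.mean(0),ys))
A=np.arange
J=[("-x wall y+30..55",A(-132,-100,.5),A(30,56,2),.044),("-x wall y-55..-30",A(-132,-100,.5),A(-56,-30,2),.044),("+x wall y10..30",A(100,132,.5),A(10,30,2),.044),("+x wall y35..60",A(100,132,.5),A(35,60,2),.044),
("bar -end",A(-75,-45,.5),A(-4,5,1),.092),("bar +end",A(45,75,.5),A(-4,5,1),.092),
("bar lat x0",A(-10,10,1.),A(-20,20,.5),.092),("bar lat x35",A(30,42,1.),A(-20,20,.5),.092),("bar lat x-35",A(-42,-30,1.),A(-20,20,.5),.092)]
run(np.array([.5557,.2330]),.155,J,("u1","scene","side"))
print("lower tray same code")
ims["u1"]=pickle.load(open("w3.pkl","rb"))
run(np.array([.5728,-.2534]),.107,[("-x y30..55",A(-132,-100,.5),A(30,56,2),.034),("-x y-55..-30",A(-132,-100,.5),A(-56,-30,2),.034),("+x y-10..10",A(100,132,.5),A(-10,10,2),.034),("+x y20..45",A(100,132,.5),A(20,45,2),.034)],("u1","scene","side"))
```

```text
u1 -x wall y+30..55 [(-124.5, -17), (-117.5, -22), (-115.5, 16), (-108.5, -6)]
u1 -x wall y-55..-30 [(-126.0, -11), (-124.5, -10), (-120.5, 5), (-117.5, -30), (-116.0, 24)]
u1 +x wall y10..30 [(114.0, 20), (117.5, 13), (119.5, -14)]
u1 +x wall y35..60 [(114.5, 26), (118.0, 17)]
u1 bar -end [(-69.0, -7)]
u1 bar +end []
u1 bar lat x0 [(-15.5, -17), (-7.0, 10), (5.5, -5)]
u1 bar lat x35 [(-18.0, -8), (-13.0, 5), (-9.5, -12), (-6.5, 5), (6.0, -8), (7.5, 17)]
u1 bar lat x-35 [(-15.5, -18), (7.5, 9), (17.0, 6)]
scene -x wall y+30..55 []
scene -x wall y-55..-30 []
scene +x wall y10..30 [(113.5, 5), (115.5, 5), (117.0, 5)]
scene +x wall y35..60 [(117.0, 6), (118.0, 6), (119.5, 5), (120.5, 5)]
scene bar -end []
scene bar +end [(64.5, 5), (65.5, 5)]
scene bar lat x0 []
scene bar lat x35 []
scene bar lat x-35 []
side -x wall y+30..55 []
side -x wall y-55..-30 []
side +x wall y10..30 [(119.0, 8)]
side +x wall y35..60 [(118.5, 7), (120.0, 7)]
side bar -end []
side bar +end [(57.5, -6), (58.5, -7)]
side bar lat x0 []
side bar lat x35 []
side bar lat x-35 []
lower tray same code
u1 -x y30..55 [(-120.0, -9), (-116.0, -14), (-111.0, 7)]
u1 -x y-55..-30 [(-123.5, -22), (-119.0, 7), (-115.5, -17), (-105.0, 9)]
u1 +x y-10..10 [(108.5, -12), (113.5, 18), (116.5, 13)]
u1 +x y20..45 [(113.5, 19), (117.0, 14)]
scene -x y30..55 []
scene -x y-55..-30 []
scene +x y-10..10 [(114.5, 8), (115.5, 7), (118.0, 7)]
scene +x y20..45 [(115.5, 6)]
side -x y30..55 []
side -x y-55..-30 [(-118.0, 6), (-113.5, -8)]
side +x y-10..10 [(118.5, 10)]
side +x y20..45 [(118.5, 9)]
```

```bash
python3 st.py .5541 .2327 .100 .155 0
```

```text
25.62 [0.5438 0.228  0.2656] toolx [-0.9864 -0.1644  0.0028] tooly [-0.1644  0.9864  0.0033] toolz [-0.0033  0.0028 -1.    ] grip 1.002 0.0 F [-0.1 -0.  -0.2] [ 0.1  -0.03  0.  ] q [-0.15  0.19 -0.34  1.5   0.06  1.47  1.25]
to go tool mm [-11.4   2.4 165.6]
turn [ 0.0032 -0.0028  0.0101] toolz [-0.  0. -1.]
```

Call:
{"fn": "jog_arm", "kwargs": {"increments": [{"tx": -11, "ty": 2, "tz": 35, "wx": 0.003, "wy": -0.003, "wz": 0.01, "gripper": 0.9}, {"tx": -11, "ty": 2, "tz": 70, "wx": 0.003, "wy": -0.003, "wz": 0.01, "gripper": 0.9}, {"tx": -11, "ty": 2, "tz": 105, "wx": 0.003, "wy": -0.003, "wz": 0.01, "gripper": 0.9}, {"tx": -11, "ty": 2, "tz": 135, "wx": 0.003, "wy": -0.003, "wz": 0.01, "gripper": 0.9}, {"tx": -11, "ty": 2, "tz": 155, "wx": 0.003, "wy": -0.003, "wz": 0.01, "gripper": 0.9}]}}

```text
time: 26.03
position: [0.5519, 0.2319, 0.107]
tool_rot: [0.244, -3.128, 0.001]
ft_force: [-0.7, 0.1, -0.9]
grip_width: 0.899
grip_force: 0.0
```

Call:
{"fn": "jog_arm", "kwargs": {"increments": [{"tx": 0, "ty": 0, "tz": 10, "wx": 0, "wy": 0, "wz": 0, "gripper": 0.9}, {"tx": 0, "ty": 0, "tz": 10, "wx": 0, "wy": 0, "wz": 0, "gripper": 0.9}, {"tx": 0, "ty": 0, "tz": 10, "wx": 0, "wy": 0, "wz": 0, "gripper": 0.9}, {"tx": 0, "ty": 0, "tz": 10, "wx": 0, "wy": 0, "wz": 0, "gripper": 0.9}, {"tx": 0, "ty": 0, "tz": 10, "wx": 0, "wy": 0, "wz": 0, "gripper": 0.9}]}}

```text
time: 26.45
position: [0.5549, 0.2337, 0.1027]
tool_rot: [-0.245, 3.129, 0.002]
ft_force: [0.2, 0.0, 0.5]
grip_width: 0.904
grip_force: 0.0
```

```bash
python3 st.py .5541 .2327 .044 .155 0
```

```text
26.45 [0.5549 0.2337 0.1027] toolx [-0.9878 -0.1556 -0.0036] tooly [-0.1556  0.9878  0.0011] toolz [ 0.0034  0.0017 -1.    ] grip 0.904 0.0 F [0.2 0.  0.5] [ 0.1  -0.02 -0.  ] q [-0.16  0.3  -0.33  1.69  0.11  1.16  1.2 ]
to go tool mm [ 1.1 -0.9 58.7]
turn [0.0011 0.0036 0.0012] toolz [-0.  0. -1.]
```

Descend over the bar and close.

Call:
{"fn": "jog_arm", "kwargs": {"increments": [{"tx": 0.7, "ty": -1, "tz": 15, "wx": 0.001, "wy": 0.002, "wz": 0, "gripper": 0.9}, {"tx": 0.7, "ty": -1, "tz": 30, "wx": 0.001, "wy": 0.002, "wz": 0, "gripper": 0.9}, {"tx": 0.7, "ty": -1, "tz": 45, "wx": 0.001, "wy": 0.002, "wz": 0, "gripper": 0.9}, {"tx": 0.7, "ty": -1, "tz": 58, "wx": 0.001, "wy": 0.002, "wz": 0, "gripper": 0.9}, {"tx": 0.7, "ty": -1, "tz": 58, "wx": 0.001, "wy": 0.002, "wz": 0, "gripper": 0.6}]}}

```text
time: 26.87
position: [0.5517, 0.2313, 0.0407]
tool_rot: [0.245, -3.127, 0.003]
ft_force: [-1.0, -1.0, -0.2]
grip_width: 0.871
grip_force: 0.0
```

Call:
{"fn": "jog_arm", "kwargs": {"increments": [{"tx": 0, "ty": 0, "tz": 0, "wx": 0, "wy": 0, "wz": 0, "gripper": 0}, {"tx": 0, "ty": 0, "tz": 0, "wx": 0, "wy": 0, "wz": 0, "gripper": 0}, {"tx": 0, "ty": 0, "tz": 0, "wx": 0, "wy": 0, "wz": 0, "gripper": 0}, {"tx": 0, "ty": 0, "tz": 0, "wx": 0, "wy": 0, "wz": 0, "gripper": 0}, {"tx": 0, "ty": 0, "tz": 0, "wx": 0, "wy": 0, "wz": 0, "gripper": 0}], "grip_force": 55}}

```text
time: 27.28
position: [0.5535, 0.2322, 0.0434]
tool_rot: [0.245, -3.131, 0.001]
ft_force: [0.7, -0.7, 0.8]
grip_width: 0.532
grip_force: 0.0
```

Call:
{"fn": "jog_arm", "kwargs": {"increments": [{"tx": 0, "ty": 0, "tz": 0, "wx": 0, "wy": 0, "wz": 0, "gripper": 0}, {"tx": 0, "ty": 0, "tz": 0, "wx": 0, "wy": 0, "wz": 0, "gripper": 0}, {"tx": 0, "ty": 0, "tz": 0, "wx": 0, "wy": 0, "wz": 0, "gripper": 0}, {"tx": 0, "ty": 0, "tz": 0, "wx": 0, "wy": 0, "wz": 0, "gripper": 0}, {"tx": 0, "ty": 0, "tz": 0, "wx": 0, "wy": 0, "wz": 0, "gripper": 0}], "grip_force": 55}}

```text
time: 27.7
position: [0.553, 0.2318, 0.0425]
tool_rot: [0.245, -3.13, 0.002]
ft_force: [-0.2, -1.1, 0.0]
grip_width: 0.175
grip_force: 55.0
```

```bash
python3 st.py .5541 .2327 .044 .155 0
```

```text
27.7 [0.553  0.2318 0.0425] toolx [-0.9878 -0.1555  0.002 ] tooly [-1.555e-01  9.878e-01 -9.000e-04] toolz [-0.0019 -0.0012 -1.    ] grip 0.175 55.0 F [-0.2 -1.1  0. ] [ 0.11  0.02 -0.07] q [-0.17  0.36 -0.33  1.75  0.13  1.06  1.19]
to go tool mm [-1.2  0.7 -1.5]
turn [-0.0009 -0.002   0.0011] toolz [-0.  0. -1.]
```

Bar gripped. The tray centre is about 1 mm ahead of the TCP. Lift.

Call:
{"fn": "jog_arm", "kwargs": {"increments": [{"tx": 0, "ty": 0, "tz": -6, "wx": 0, "wy": 0, "wz": 0, "gripper": 0}, {"tx": 0, "ty": 0, "tz": -20, "wx": 0, "wy": 0, "wz": 0, "gripper": 0}, {"tx": 0, "ty": 0, "tz": -45, "wx": 0, "wy": 0, "wz": 0, "gripper": 0}, {"tx": 0, "ty": 0, "tz": -75, "wx": 0, "wy": 0, "wz": 0, "gripper": 0}, {"tx": 0, "ty": 0, "tz": -100, "wx": 0, "wy": 0, "wz": 0, "gripper": 0}]}}

```text
time: 28.12
position: [0.5523, 0.2318, 0.1431]
tool_rot: [0.245, -3.128, 0.002]
ft_force: [1.2, 0.6, -3.9]
grip_width: 0.176
grip_force: 55.0
```

Call:
{"fn": "jog_arm", "kwargs": {"increments": [{"tx": 0, "ty": 0, "tz": -10, "wx": 0, "wy": 0, "wz": 0, "gripper": 0}, {"tx": 0, "ty": 0, "tz": -10, "wx": 0, "wy": 0, "wz": 0, "gripper": 0}, {"tx": 0, "ty": 0, "tz": -10, "wx": 0, "wy": 0, "wz": 0, "gripper": 0}, {"tx": 0, "ty": 0, "tz": -10, "wx": 0, "wy": 0, "wz": 0, "gripper": 0}, {"tx": 0, "ty": 0, "tz": -10, "wx": 0, "wy": 0, "wz": 0, "gripper": 0}]}}

```text
time: 28.53
position: [0.5517, 0.2313, 0.15]
tool_rot: [0.245, -3.126, 0.003]
ft_force: [0.6, -0.4, -4.8]
grip_width: 0.177
grip_force: 55.0
```

```bash
python3 st.py .5704 -.2537 .150 .107 0
python3 - <<'E'
from h import *
for n in("scene","side"):
    for t in("upper_tray","brush"): print(n,t,[(np.round(d["bbox"]).astype(int).tolist(),round(d["conf"],2)) for d in vision.spot_in(n,t)[:1]])
E
```

```text
28.53 [0.5517 0.2313 0.15  ] toolx [-0.9878 -0.1557  0.0063] tooly [-0.1557  0.9878 -0.0016] toolz [-0.0059 -0.0025 -1.    ] grip 0.177 55.0 F [ 0.6 -0.4 -4.8] [ 0.18 -0.05 -0.01] q [-0.16  0.27 -0.34  1.64  0.09  1.26  1.22]
to go tool mm [  57.  -482.     1.1]
turn [-0.0017 -0.0062  0.0494] toolz [-0.  0. -1.]
scene upper_tray [([152, 158, 251, 212], 0.59)]
scene brush [([191, 174, 232, 194], 0.61)]
side upper_tray [([193, 132, 286, 188], 0.92)]
side brush [([222, 152, 268, 173], 0.81)]
```

Call:
{"fn": "jog_arm", "kwargs": {"increments": [{"tx": 2, "ty": -15, "tz": 0, "wx": 0, "wy": 0, "wz": 0, "gripper": 0}, {"tx": 5, "ty": -42, "tz": 0, "wx": 0, "wy": 0, "wz": 0.005, "gripper": 0}, {"tx": 9, "ty": -76, "tz": 0, "wx": 0, "wy": 0, "wz": 0.01, "gripper": 0}, {"tx": 13, "ty": -112, "tz": 0, "wx": 0, "wy": 0, "wz": 0.015, "gripper": 0}, {"tx": 17, "ty": -148, "tz": 0, "wx": 0, "wy": 0, "wz": 0.02, "gripper": 0}]}}

```text
time: 29.15
position: [0.5592, 0.0821, 0.1525]
tool_rot: [0.216, -3.132, 0.001]
ft_force: [0.5, -0.1, -5.7]
grip_width: 0.173
grip_force: 55.0
```

Call:
{"fn": "jog_arm", "kwargs": {"increments": [{"tx": 4, "ty": -36, "tz": 0, "wx": 0, "wy": 0, "wz": 0.006, "gripper": 0}, {"tx": 8, "ty": -72, "tz": 0, "wx": 0, "wy": 0, "wz": 0.012, "gripper": 0}, {"tx": 12, "ty": -108, "tz": 0, "wx": 0, "wy": 0, "wz": 0.018, "gripper": 0}, {"tx": 16, "ty": -144, "tz": 0, "wx": 0, "wy": 0, "wz": 0.024, "gripper": 0}, {"tx": 20, "ty": -180, "tz": 0, "wx": 0, "wy": 0, "wz": 0.029, "gripper": 0}]}}

```text
time: 29.57
position: [0.5638, -0.0995, 0.1527]
tool_rot: [0.168, -3.135, 0.001]
ft_force: [1.0, -0.5, -4.9]
grip_width: 0.172
grip_force: 55.0
```

```bash
python3 st.py .5704 -.2537 .150 .107 0
```

```text
29.57 [ 0.5638 -0.0995  0.1527] toolx [-0.9943 -0.1071  0.0019] tooly [-1.071e-01  9.943e-01 -7.000e-04] toolz [-1.8e-03 -9.0e-04 -1.0e+00] grip 0.172 55.0 F [ 1.  -0.5 -4.9] [ 0.2  -0.06  0.05] q [ 0.23  0.19 -0.12  1.71  0.03  1.24  1.79]
to go tool mm [   9.9 -154.     2.9]
turn [-0.0007 -0.0019  0.0003] toolz [-0.  0. -1.]
```

Call:
{"fn": "jog_arm", "kwargs": {"increments": [{"tx": 2, "ty": -36, "tz": 0, "wx": 0, "wy": 0, "wz": 0, "gripper": 0}, {"tx": 5, "ty": -72, "tz": 0, "wx": 0, "wy": 0, "wz": 0, "gripper": 0}, {"tx": 7, "ty": -106, "tz": 0, "wx": 0, "wy": 0, "wz": 0, "gripper": 0}, {"tx": 9, "ty": -134, "tz": 0, "wx": 0, "wy": 0, "wz": 0, "gripper": 0}, {"tx": 10, "ty": -150, "tz": 0, "wx": 0, "wy": -0.001, "wz": 0, "gripper": 0}]}}

```text
time: 29.98
position: [0.569, -0.2536, 0.1525]
tool_rot: [0.161, -3.136, 0.006]
ft_force: [0.1, -0.2, -5.4]
grip_width: 0.176
grip_force: 55.0
```

Call:
{"fn": "jog_arm", "kwargs": {"increments": [{"tx": 0, "ty": 0, "tz": 0, "wx": 0, "wy": 0, "wz": 0, "gripper": 0}, {"tx": 0, "ty": 0, "tz": 0, "wx": 0, "wy": 0, "wz": 0, "gripper": 0}, {"tx": 0, "ty": 0, "tz": 10, "wx": 0, "wy": 0, "wz": 0, "gripper": 0}, {"tx": 0, "ty": 0, "tz": 20, "wx": 0, "wy": 0, "wz": 0, "gripper": 0}, {"tx": 0, "ty": 0, "tz": 25, "wx": 0, "wy": 0, "wz": 0, "gripper": 0}]}}

```text
time: 30.4
position: [0.5695, -0.2458, 0.1255]
tool_rot: [0.172, -3.133, -0.002]
ft_force: [-0.7, 0.5, -5.3]
grip_width: 0.174
grip_force: 55.0
```

Call:
{"fn": "jog_arm", "kwargs": {"increments": [{"tx": 0, "ty": 0, "tz": 10, "wx": 0, "wy": 0, "wz": 0, "gripper": 0}, {"tx": 0, "ty": 0, "tz": 15, "wx": 0, "wy": 0, "wz": 0, "gripper": 0}, {"tx": 0, "ty": 0, "tz": 20, "wx": 0, "wy": 0, "wz": 0, "gripper": 0}, {"tx": 0, "ty": 0, "tz": 20, "wx": 0, "wy": 0, "wz": 0, "gripper": 0}, {"tx": 0, "ty": 0, "tz": 20, "wx": 0, "wy": 0, "wz": 0, "gripper": 0}]}}

```text
time: 30.82
position: [0.5701, -0.248, 0.1077]
tool_rot: [0.169, -3.136, 0.001]
ft_force: [0.2, 0.1, -4.7]
grip_width: 0.174
grip_force: 55.0
```

```bash
python3 st.py .5704 -.2537 .093 .107 0
```

```text
30.82 [ 0.5701 -0.248   0.1077] toolx [-0.9942 -0.1072  0.0013] tooly [-1.072e-01  9.942e-01 -5.000e-04] toolz [-1.2e-03 -6.0e-04 -1.0e+00] grip 0.174 55.0 F [ 0.2  0.1 -4.7] [ 0.16 -0.08 -0.01] q [ 0.39  0.32 -0.03  1.64  0.01  1.18  2.04]
to go tool mm [ 0.3 -5.7 14.7]
turn [-0.0005 -0.0013  0.0004] toolz [-0.  0. -1.]
```

Call:
{"fn": "jog_arm", "kwargs": {"increments": [{"tx": 0.3, "ty": -5.5, "tz": 0, "wx": 0, "wy": -0.001, "wz": 0, "gripper": 0}, {"tx": 0.3, "ty": -5.5, "tz": 4, "wx": 0, "wy": -0.001, "wz": 0, "gripper": 0}, {"tx": 0.3, "ty": -5.5, "tz": 8, "wx": 0, "wy": -0.001, "wz": 0, "gripper": 0}, {"tx": 0.3, "ty": -5.5, "tz": 12, "wx": 0, "wy": -0.001, "wz": 0, "gripper": 0}, {"tx": 0.3, "ty": -5.5, "tz": 12, "wx": 0, "wy": -0.001, "wz": 0, "gripper": 0}]}}

```text
time: 31.23
position: [0.5697, -0.2532, 0.0947]
tool_rot: [0.168, -3.135, -0.001]
ft_force: [-0.7, -0.1, -4.7]
grip_width: 0.176
grip_force: 55.0
```

```bash
python3 st.py .5704 -.2537 .085 .107 0
```

```text
31.23 [ 0.5697 -0.2532  0.0947] toolx [-0.9943 -0.107   0.0016] tooly [-1.070e-01  9.943e-01  4.000e-04] toolz [-1.7e-03  3.0e-04 -1.0e+00] grip 0.176 55.0 F [-0.7 -0.1 -4.7] [ 0.11  0.04 -0.03] q [ 0.4   0.34 -0.03  1.65  0.01  1.16  2.05]
to go tool mm [-0.7 -0.6  9.7]
turn [ 0.0004 -0.0016  0.0002] toolz [-0.  0. -1.]
```

Call:
{"fn": "jog_arm", "kwargs": {"increments": [{"tx": -0.5, "ty": -0.5, "tz": 2, "wx": 0, "wy": -0.001, "wz": 0, "gripper": 0}, {"tx": -0.5, "ty": -0.5, "tz": 4, "wx": 0, "wy": -0.001, "wz": 0, "gripper": 0}, {"tx": -0.5, "ty": -0.5, "tz": 6, "wx": 0, "wy": -0.001, "wz": 0, "gripper": 0}, {"tx": -0.5, "ty": -0.5, "tz": 8, "wx": 0, "wy": -0.001, "wz": 0, "gripper": 0}, {"tx": -0.5, "ty": -0.5, "tz": 10, "wx": 0, "wy": -0.001, "wz": 0, "gripper": 0}]}}

```text
time: 31.65
position: [0.5711, -0.254, 0.0858]
tool_rot: [-0.169, 3.136, -0.001]
ft_force: [-0.5, 1.3, -5.1]
grip_width: 0.177
grip_force: 55.0
```

Call:
{"fn": "jog_arm", "kwargs": {"increments": [{"tx": 0, "ty": 0, "tz": 1, "wx": 0, "wy": 0, "wz": 0, "gripper": 0}, {"tx": 0, "ty": 0, "tz": 2, "wx": 0, "wy": 0, "wz": 0, "gripper": 0}, {"tx": 0, "ty": 0, "tz": 3, "wx": 0, "wy": 0, "wz": 0, "gripper": 0}, {"tx": 0, "ty": 0, "tz": 4, "wx": 0, "wy": 0, "wz": 0, "gripper": 0}, {"tx": 0, "ty": 0, "tz": 5, "wx": 0, "wy": 0, "wz": 0, "gripper": 0}]}}

```text
time: 32.07
position: [0.5711, -0.254, 0.081]
tool_rot: [-0.168, 3.136, -0.001]
ft_force: [-0.3, 0.7, -5.3]
grip_width: 0.174
grip_force: 55.0
```

```bash
python3 st.py .5704 -.2537 .0765 .107 0
```

```text
32.07 [ 0.5711 -0.254   0.081 ] toolx [-0.9942 -0.1072 -0.0013] tooly [-1.072e-01  9.942e-01 -8.000e-04] toolz [ 1.4e-03 -7.0e-04 -1.0e+00] grip 0.174 55.0 F [-0.3  0.7 -5.3] [ 0.15 -0.03  0.01] q [ 0.4   0.35 -0.03  1.66  0.01  1.13  2.05]
to go tool mm [0.7 0.4 4.5]
turn [-0.0008  0.0013  0.0004] toolz [-0.  0. -1.]
```

Call:
{"fn": "jog_arm", "kwargs": {"increments": [{"tx": 0.4, "ty": 0.3, "tz": 1, "wx": 0, "wy": 0.001, "wz": 0, "gripper": 0}, {"tx": 0.4, "ty": 0.3, "tz": 2, "wx": 0, "wy": 0.001, "wz": 0, "gripper": 0}, {"tx": 0.4, "ty": 0.3, "tz": 3, "wx": 0, "wy": 0.001, "wz": 0, "gripper": 0}, {"tx": 0.4, "ty": 0.3, "tz": 4, "wx": 0, "wy": 0.001, "wz": 0, "gripper": 0}, {"tx": 0.4, "ty": 0.3, "tz": 4.5, "wx": 0, "wy": 0.001, "wz": 0, "gripper": 0}]}}

```text
time: 32.48
position: [0.5706, -0.2537, 0.0766]
tool_rot: [-0.169, 3.137, -0.001]
ft_force: [-0.9, 0.7, -1.1]
grip_width: 0.177
grip_force: 55.0
```

Call:
{"fn": "jog_arm", "kwargs": {"increments": [{"tx": 0, "ty": 0, "tz": 0.3, "wx": 0, "wy": 0, "wz": 0, "gripper": 0}, {"tx": 0, "ty": 0, "tz": 0.6, "wx": 0, "wy": 0, "wz": 0, "gripper": 0}, {"tx": 0, "ty": 0, "tz": 1, "wx": 0, "wy": 0, "wz": 0, "gripper": 0}, {"tx": 0, "ty": 0, "tz": 1, "wx": 0, "wy": 0, "wz": 0, "gripper": 0}, {"tx": 0, "ty": 0, "tz": 1, "wx": 0, "wy": 0, "wz": 0, "gripper": 0}]}}

```text
time: 32.9
position: [0.5706, -0.2537, 0.0765]
tool_rot: [-0.169, 3.137, -0.001]
ft_force: [-4.3, 1.6, 5.0]
grip_width: 0.178
grip_force: 55.0
```

```bash
python3 st.py .5704 -.2537 .0765 .107 0
```

```text
32.9 [ 0.5706 -0.2537  0.0765] toolx [-9.942e-01 -1.072e-01 -4.000e-04] tooly [-1.072e-01  9.942e-01 -7.000e-04] toolz [ 4.e-04 -7.e-04 -1.e+00] grip 0.178 55.0 F [-4.3  1.6  5. ] [0.55 0.99 0.01] q [ 0.4   0.35 -0.03  1.67  0.01  1.12  2.05]
to go tool mm [0.2 0.  0. ]
turn [-0.0007  0.0004  0.0004] toolz [-0.  0. -1.]
```

Seated on the rim at exactly the expected height. Release and retreat straight up.

Call:
{"fn": "jog_arm", "kwargs": {"increments": [{"tx": 0, "ty": 0, "tz": -0.8, "wx": 0, "wy": 0, "wz": 0, "gripper": 0.3}, {"tx": 0, "ty": 0, "tz": -0.8, "wx": 0, "wy": 0, "wz": 0, "gripper": 0.6}, {"tx": 0, "ty": 0, "tz": -0.8, "wx": 0, "wy": 0, "wz": 0, "gripper": 0.6}, {"tx": 0, "ty": 0, "tz": -0.8, "wx": 0, "wy": 0, "wz": 0, "gripper": 0.6}, {"tx": 0, "ty": 0, "tz": -0.8, "wx": 0, "wy": 0, "wz": 0, "gripper": 0.6}]}}

```text
time: 33.32
position: [0.571, -0.254, 0.0762]
tool_rot: [-0.168, 3.136, -0.002]
ft_force: [0.2, -0.1, 0.1]
grip_width: 0.47
grip_force: 0.0
```

Call:
{"fn": "jog_arm", "kwargs": {"increments": [{"tx": 0, "ty": 0, "tz": -10, "wx": 0, "wy": 0, "wz": 0, "gripper": 0.6}, {"tx": 0, "ty": 0, "tz": -40, "wx": 0, "wy": 0, "wz": 0, "gripper": 0.6}, {"tx": 0, "ty": 0, "tz": -80, "wx": 0, "wy": 0, "wz": 0, "gripper": 0.6}, {"tx": 0, "ty": 0, "tz": -115, "wx": 0, "wy": 0, "wz": 0, "gripper": 0.6}, {"tx": 0, "ty": 0, "tz": -140, "wx": 0, "wy": 0, "wz": 0, "gripper": 0.6}]}}

```text
time: 33.73
position: [0.5718, -0.2542, 0.221]
tool_rot: [-0.168, 3.132, -0.005]
ft_force: [1.4, 0.8, 0.1]
grip_width: 0.6
grip_force: 0.0
```

Call:
{"fn": "jog_arm", "kwargs": {"increments": [{"tx": 0, "ty": 0, "tz": -30, "wx": 0, "wy": 0, "wz": 0, "gripper": 0.6}, {"tx": 0, "ty": 0, "tz": -50, "wx": 0, "wy": 0, "wz": 0, "gripper": 0.6}, {"tx": 0, "ty": 0, "tz": -50, "wx": 0, "wy": 0, "wz": 0, "gripper": 0.6}, {"tx": 0, "ty": 0, "tz": -50, "wx": 0, "wy": 0, "wz": 0, "gripper": 0.6}, {"tx": 0, "ty": 0, "tz": -50, "wx": 0, "wy": 0, "wz": 0, "gripper": 0.6}]}}

```text
time: 34.15
position: [0.5702, -0.2535, 0.2657]
tool_rot: [0.169, -3.136, 0.001]
ft_force: [-0.3, 0.1, -0.9]
grip_width: 0.604
grip_force: 0.0
```

```bash
python3 shot.py e1 upper_tray brush
python3 - <<'E'
from fit import *
im=pickle.load(open("e1.pkl","rb"));P=rect(.119,.079,.078,.03)
print("wrist fit",fit(im,1,[.5716,-.2535,.107],[(P,1)],mask=lambda uv:uv[:,1]<212))
for n in("scene","side"):
    k=vision.get_image(n);print(n,fit(k,0,[.5716,-.2535,.107],[(P,1)]),[[(np.round(d["bbox"]).astype(int).tolist(),round(d["conf"],2)) for d in vision.spot_in(n,t)[:1]] for t in("brush","tomato","onion")])
    h=proj(k,[[.5716,-.2535,.126]],0);print(h)
E
```

```text
upper_tray [([183, 66, 325, 247], 0.88)]
brush [([198, 109, 242, 221], 0.85)]
34.3 [ 0.5699 -0.2534  0.2647] [ 1.6850e-01 -3.1348e+00 -7.0000e-04] [ 0.39  0.24 -0.02  1.42  0.01  1.48  2.05] [ 0.   0.3 -0.1]
wrist fit (array([ 0.56526048, -0.25009724,  0.10804176]), np.float64(-38.54031999143836))
scene (array([ 0.56307755, -0.25082074,  0.10412098]), np.float64(-15.9324072265625)) [[([322, 226, 372, 267], 0.88)], [([265, 173, 292, 196], 0.88)], [([287, 194, 310, 214], 0.66)]]
[[332.98391797 215.7917859 ]]
side (array([ 0.56906505, -0.25023366,  0.10184233]), np.float64(-21.3876904296875)) [[], [([295, 164, 316, 185], 0.6)], [([309, 185, 329, 206], 0.67)]]
[[316.62672767 222.57256341]]
```

```bash
python3 -c "
from bench import ctrl
print(ctrl.close_job())"
```

```text
the job is handed in; nothing more can be done
None
```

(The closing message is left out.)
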